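Fit the tube block on the thermoshaker, load it and start it

ROBOT

A 6-joint arm with a two-finger parallel gripper is mounted at the origin on the work surface. World frame = base frame: x ahead of the robot, y to its left, z up, the work surface at z = 0. Lengths are in m, angles in rad, forces in N, time in s.
With the tool pointing down it reaches from about 0.35 to 0.775 m from the base axis. Payload 5.5 kg.
Tool frame: the origin (TCP) lies midway between the tips of the shut fingers; the grasp point (between the pads) lies grip_point_offset behind it (grip_point_offset is the distance from the TCP to the grasp point, in m); z points along the fingers, y is the direction in which the jaws open and shut (so a half turn about z gives the same grasp; the last joint's range is limited). The gripper opens to 85 mm and grips with 20 to 120 N. Pads are 22 mm wide; open, the fingers measure 114 mm over their backs; the gripper's body (76 mm by 85 mm) begins 54 mm behind the grasp point. The pads swing forward as they close: fully open they stand 13 mm farther back than shut.
Start: joints at [-1.415, 0.313, 0.046, 1.304, 0, 1.431], TCP at [0.168, -0.55, 0.197] pointing down, gripper open.
Joint ranges: [-2.76, 2.76], [-0.86, 1.69], [-1.03, 1.26], [-2.2, 2.34], [-1.47, 1.5], [-3.14, 3.14]. Speed limits (rad/s): [2.57, 2.57, 3.14, 3.14, 3.14, 3.14].

INTERFACE

Orientations are given as a unit quaternion [w, x, y, z].
In Python, from workcell import * gives the robot as it stands.
- The arm moves only by the tool send_rows, never from a script. Its argument "series" is one flat list of numbers, 7 for each row, row after row: the shift along the tool's x, y, z in cm, then the turn, a rotation vector about the tool's x, y, z in degrees, then the opening, from 0 (shut) to 1 (fully open). A call has 1 to 10 rows; each row is the pose to reach, as a shift and turn from the pose commanded when the call began, along the tool's axes at that moment; what a row does not reach only later rows make up. A row lasts 1/12 s, in which the tool goes at most 41.7 mm and 7.16 degrees, less where a joint would pass 70% of its speed; a pose out of reach is approached as far as the arm can. A call with a gripper value outside its range is refused whole. The fingers move at their own pace and stop on an object; "newtons" is the grip in N (left out, the last holds). Time passes only in rows, so rows that repeat a pose let the fingers close. It gives the time, the measured TCP pose, the force and the opening at its end, in the units of the state.
- get_state(): the state, without advancing time (a new reading comes with each control period).
- read_camera(name): name is "side" or "top"; returns the picture (420x560x3 uint8, blue, green, red); there is no depth.
- camera_info(name): a dict with "K" (3x3 intrinsics, pixels), "xyz" and "attitude" of the camera in the world. Camera axes: x right, y down, z forward; pixel columns grow to the right and rows downward; lengths in m; the calibration is good to about 2 mm. A picture is of the moment at which its call begins. camera_info takes no time and is no camera call.
- hand_in(): hands the job in, once; it reports no verdict.
Trained networks look in the newest picture that a camera, given by its name, has taken for a name from the list of things; names that differ only in an ending like _2 or _b are one class to them, and where a whole thing is asked for, a point or a joint stands for the part that bears it (a point fixed in the world has none). Each returns a list of dicts, best first, with "p" (0 to 1); they miss things now and then, are a little off and sometimes report something else, mostly with a low value. They report only what shows in the picture. A call takes as long as a camera call. They do not tell look-alikes from the thing itself.
- silhouettes(camera, label): "pixels" (420x560 bool, what is visible of it) and "box" ([left, top, width, height] in pixels, round what is visible of it).
The state is a dict: "clock": time; "joint_pos": joint angles; "qvel": joint speeds; "tau": joint torques, N m; "tcp_pos": TCP position; "orientation": TCP orientation; "wrist_force": force on the tool from outside, world axes, zero at the start; "ft_torque": the same for the moment, N m; "finger_gap": finger opening in m.
Only numpy, scipy, OpenCV 4.12 (cv2) and the standard library are available. Lean on these libraries where they do the work, as an engineer would, in place of code of your own. Each camera call takes 0.05 s, during which the arm holds its last target. There are 200 camera calls.

TASK

Get the thermoshaker running: fit the aluminium tube block with the two eared ends onto the two pegs on top of the shaker so that it sits flat, stand the one tall tube from the sloped rack fully down in any of the block's wells, then swing the shaker's clear hood fully shut over them and press the round start button on its sloping front right in. Leave the short tubes in the rack and do not shift or tip the other things on the bench.

Things in the scene. Friction and masses are not known exactly. Their poses are not given: they have to be found in the camera images.
- shaker: the thermoshaker, fixed: white housing, x -130 to 120, y -105 to 105, 100 mm high. Origin on the bench under its middle, z up, front faces its own -x (to the robot). Its front panel slopes 39 deg from level, facing up and to -x, from (x -130, z 35) to (x -50, z 100) mm, with a display, four fixed square keys and the round start button
- platform (a point): centre of the top face of the flat aluminium peg platform (112 in x, 150 in y) on top of the shaker, at x=30, y=0, z=106 mm of the shaker, same axes. Two upright steel pegs stand on it at y=-57 and +57 mm from this point: 8 mm diameter, 14 mm high, tapering over the top 6 mm
- block: loose aluminium tube block, 0.4-0.63 kg, 58 (x) x 92 (y) x 46 mm; at each y end an ear 34 (x) x 22 (y) x 8 mm, level with the underside, with a 10.5 mm hole at y=-57 and +57 for the pegs. Six wells in its top. Origin: centre of underside, z up; fits either way round. Grip across the 58 mm. Starts on the bench beside the shaker. Seated: origin at point platform, y along its y
- well0 (a point): centre of the floor of a block well (17.8 mm diameter, 38 mm deep, mouth 38 mm above this point), at x=-13, y=-28, z=8 mm of the block; its z is the block's z
- well1 (a point): centre of the floor of a block well (17.8 mm diameter, 38 mm deep, mouth 38 mm above this point), at x=-13, y=0, z=8 mm of the block; its z is the block's z
- well2 (a point): centre of the floor of a block well (17.8 mm diameter, 38 mm deep, mouth 38 mm above this point), at x=-13, y=28, z=8 mm of the block; its z is the block's z
- well3 (a point): centre of the floor of a block well (17.8 mm diameter, 38 mm deep, mouth 38 mm above this point), at x=13, y=-28, z=8 mm of the block; its z is the block's z
- well4 (a point): centre of the floor of a block well (17.8 mm diameter, 38 mm deep, mouth 38 mm above this point), at x=13, y=0, z=8 mm of the block; its z is the block's z
- well5 (a point): centre of the floor of a block well (17.8 mm diameter, 38 mm deep, mouth 38 mm above this point), at x=13, y=28, z=8 mm of the block; its z is the block's z
- rack: sloped grey tube rack, fixed, on the other side of the shaker than the block (they may swap sides): foot 95 (x) x 158 (y), 77 mm high. Three blind holes (17.8 mm, 38 deep) in a row along y at -45, 0, 45, leaning 35 deg from vertical towards its -x (to the robot); centre of the sloping upper face at x=-17, z=63, face 50 x 150 mm. Origin on the bench under the foot, z up
- tall_tube: the tall screw-cap tube, loose, pale plastic, 13-21 g: 74 mm long, body 16 mm diameter, foot tapered over 13 mm to 6 mm, cap 19 mm diameter x 13.5. Origin at the foot's tip, z along the tube to the cap. Starts in any hole of the rack, leaning 35 deg, 36 mm standing out (cap and 22 mm of body); pull out along its z. Fully down in a well 36 mm stand out too
- short_tube_a: a short screw-cap tube, 52 mm long, same diameters, in another hole of the rack with only its cap standing out; origin at the foot, z to the cap
- short_tube_b: the second short tube, as short_tube_a
- hood (a joint): hinge of the clear hood in rad: 0 fully shut, 1.9 fully open; it starts open by about 1.6 to 1.85. The stiff hinge (0.22 N m) holds it at any angle, so it must be brought down all the way; it takes 2 to 3 N at the lip
- hood_hinge (a point): middle of the hood's hinge line, top back edge of the shaker: x=100, y=0, z=100.5 of the shaker; the line runs along y. Turns with the hood: shut, axes as the shaker's; opening turns it about +y (its -x swings up, then back). In this frame the clear, grey-edged hood fills x -142 to 0, y -86 to 86, z 0 to 95 mm, walls 4 mm, open below
- hood_lip (a point): grey finger lip on the hood's front wall, 80 (y) x 8 (z 20 to 28), standing out 26 mm (x -168 to -142 of the hood frame). This point: middle of its outer face (on top when shut, turned to the back when open), at x=-157, z=28; axes as hood_hinge, z normal to that face. Pushed on this face by a shut gripper the hood swings over and down. 129 mm above the bench when shut
- start (a joint): travel of the start button in m: 0 out, 0.006 fully in; springs back, about 5 N to press fully
- start_top (a point): centre of the top of the round start button (24 mm diameter, in a black collar) on the shaker's sloping front; at rest x=-96.9, y=-55, z=76 mm of the shaker. Its z points out of the panel, 39 degrees from vertical towards the shaker's -x; press along -z. The shut hood and lip overhang behind it, so come at it along its axis
- spare_block: bystander: plain aluminium block without ears, 58 x 92 x 44 mm, 15 small holes; leave it
- microtube_rack: bystander: purple rack of small white tubes, 68 x 115 x 46 mm
- tip_box: bystander: green box of pipette tips, 85 x 122 x 63 mm
- petri_dishes: bystander: two stacked culture dishes, 92 mm diameter, 33 high
- media_bottle: bystander: amber bottle with foil on its neck, 84 mm diameter, 153 high
- beaker: bystander: empty glass beaker, 90 mm diameter, 115 high
Not all that is in view belongs to the job. What is shaped like the tall_tube but black or purple is not meant.

How it is judged:
By the outcome, as a careful person would: the job done as asked, in the order asked, and still so for the second after the job is handed in, with the robot touching nothing.
It also fails if it takes over 72 s, if anything falls off the work surface, if the arm or the gripper's body presses on something with over 40 N, if the wrist force passes 120 N, or if a joint passes its speed limit or range.

## Working session

There is one attempt and no reset: what is moved stays moved. The work goes in short steps, Python scripts to look and compute and a tool call to move; the robot and the scene stay as the last step left them, time stands still between calls to the robot, and variables do not carry over. Pictures are saved under pics/ and viewed, about 8 in all and at most 12, crops included, and the job is handed in when it is done.

Besides the shell and the picture viewer there is one more tool, called after ">>>" as a command line: name --argument value ..., lists and objects as JSON in quotes. send_rows: Moves the arm, as the interface text tells. Its arguments: {"type":"object","properties":{"series":{"type":"array"},"newtons":{"type":"number"}},"required":["series"]}

```bash
ls; mkdir -p pics
python3 - <<'E'
from workcell import *
import cv2,numpy as np
print(get_state())
for n in("top","side"):
    im=read_camera(n); cv2.imwrite(f"pics/{n}0.png",im); print(n,camera_info(n))
    for l in("shaker","block","rack","tall_tube","hood","hood_lip","start_top","platform","short_tube_a"):
        try:
            for r in silhouettes(n,l)[:4]:
                ys,xs=np.nonzero(r["pixels"]); print(n,l,round(r["p"],2),r["box"],xs.mean().round(1),ys.mean().round(1))
        except Exception as e: print(l,e)
a=[cv2.imread(f"pics/{n}0.png") for n in("top","side")]
E
```

```text
pics
{'clock': 0.0, 'joint_pos': array([-1.41460037e+00,  3.14017677e-01,  4.50295478e-02,  1.30360441e+00,
        3.92510813e-05,  1.43119907e+00]), 'qvel': array([-0.00120787, -0.0024457 , -0.00081495, -0.00158481, -0.0008659 ,
        0.0003725 ]), 'tau': array([-7.88141188e-04, -4.80629325e+01,  2.98530579e+01,  1.93131482e-02,
       -1.11871020e-04,  2.76541124e-05]), 'tcp_pos': array([ 0.16753071, -0.54948058,  0.19591977]), 'orientation': array([-8.98237408e-04,  9.89082821e-01,  1.47357955e-01,  1.21712496e-05]), 'wrist_force': array([0.22254196, 0.36463649, 0.57342056]), 'ft_torque': array([-0.06079424, -0.01627244, -0.00436386]), 'finger_gap': 0.08535523693387655}
top {'K': array([[392.38158973,   0.        , 282.77630271],
       [  0.        , 392.38158973, 207.08614924],
       [  0.        ,   0.        ,   1.        ]]), 'xyz': array([ 0.36360701, -0.01695238,  1.12154072]), 'attitude': array([ 0.05886472, -0.69792746,  0.71263838, -0.03973339])}
top shaker 0.98 [249.5, 89.9, 88.0, 155.4] 291.0 170.6
top block 0.81 [166.0, 195.1, 50.1, 25.1] 188.5 207.9
top rack 0.68
[... 1066 characters left out ...]
.6
side block 0.71 [440.8, 278.1, 61.9, 70.1] 470.8 310.9
side rack 0.75 [313.5, 278.9, 75.5, 83.4] 350.8 324.4
side tall_tube 0.96 [341.9, 396.9, 41.3, 18.2] 363.5 404.6
side tall_tube 0.69 [379.6, 284.5, 18.9, 31.4] 389.2 299.3
side tall_tube 0.5 [333.4, 303.8, 16.8, 6.7] 340.0 305.5
side hood 0.61 [348.6, 134.8, 41.6, 75.9] 368.4 175.5
side hood_lip 0.91 [350.7, 136.4, 42.9, 75.6] 368.6 175.9
side hood_lip 0.75 [313.1, 279.2, 78.2, 85.4] 350.7 324.0
side platform 0.72 [350.8, 140.0, 41.0, 101.7] 366.8 180.7
side short_tube_a 0.64 [315.9, 278.1, 70.5, 85.9] 350.9 324.8
side short_tube_a 0.49 [325.9, 288.7, 12.3, 9.9] 331.0 291.7
side short_tube_a 0.26 [439.6, 277.5, 63.6, 70.9] 470.9 311.2
```

Run:
```python
import cv2
a=cv2.imread("pics/top0.png")[70:330,140:490]; cv2.imwrite("pics/t1.png",cv2.resize(a,(800,594),interpolation=cv2.INTER_CUBIC))
a=cv2.imread("pics/side0.png"); cv2.imwrite("pics/s1.png",cv2.resize(a,(800,600),interpolation=cv2.INTER_CUBIC))
```

```text
(no output)
```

View pics/t1.png

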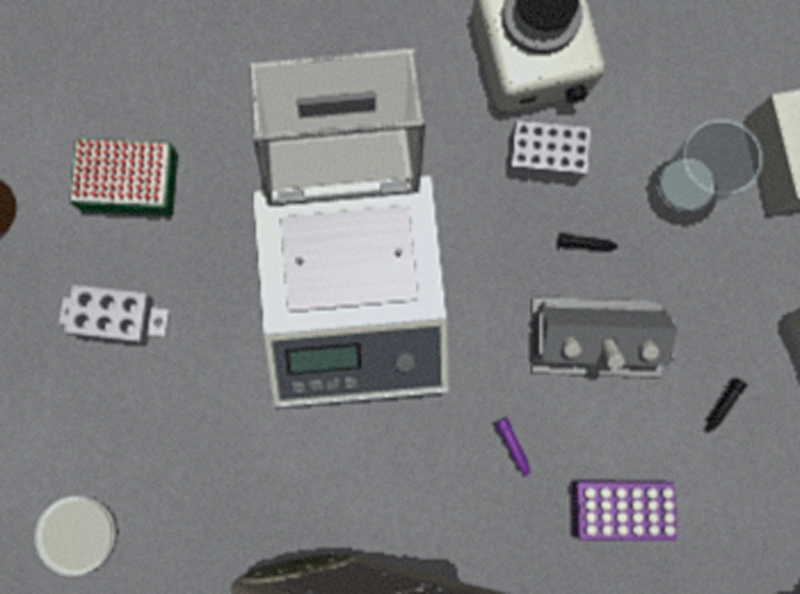

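View pics/s1.png

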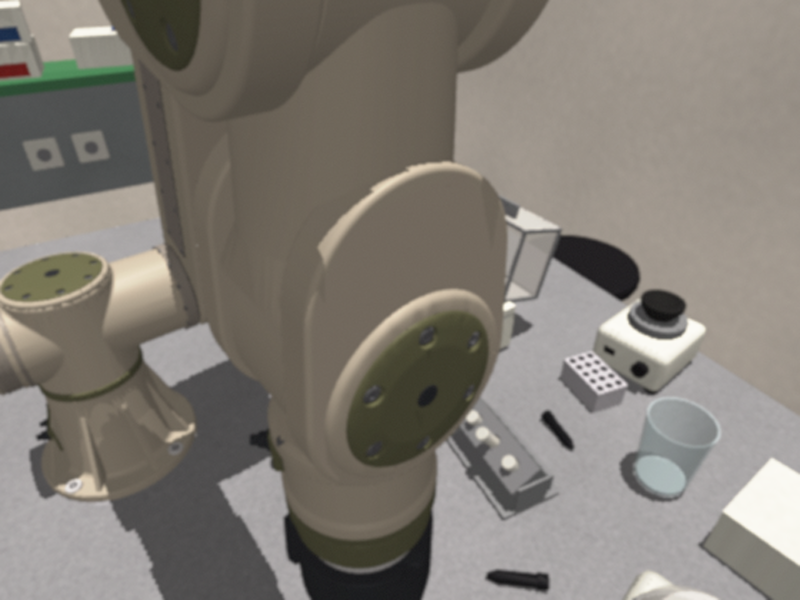

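The block with ears is at top full-pixel (186,208). The tall tube is the middle one in the rack, at crop (614,353) = full (409,224). Look-alikes are black tubes at full (397,176) and (457,247) and a purple one at (364,265); the short tubes are at (390,222) and (424,223). The pale tube standing proud in the rack's middle hole is the right one. Next I fit the poses.

```bash
cat > h.py <<'E'
from workcell import *
import numpy as np, cv2
from scipy.spatial.transform import Rotation as R
from scipy.optimize import least_squares
def rot(q): return R.from_quat(np.roll(q,-1))
def proj(cam,P):
    c=camera_info(cam); p=rot(c["attitude"]).inv().apply(np.atleast_2d(P)-c["xyz"])@c["K"].T
    return p[:,:2]/p[:,2:]
def back(cam,uv,z):
    c=camera_info(cam); d=rot(c["attitude"]).apply(np.linalg.inv(c["K"])@[uv[0],uv[1],1]); return c["xyz"]+d*(z-c["xyz"][2])/d[2]
def place(p,L): return R.from_euler("z",p[2]).apply(np.atleast_2d(L))+[p[0],p[1],0]
def fit(cam,L,uv,p0):
    L=np.array(L)/1000.; uv=np.array(uv,float)
    r=least_squares(lambda p:(proj(cam,place(p,L))-uv).ravel(),p0,loss="soft_l1")
    return r.x,(proj(cam,place(r.x,L))-uv).round(1)
E
python3 - <<'E'
from h import *
f=lambda l:[(140+x*.4375-.28,70+y*.4375-.28) for x,y in l]
print(back("top",(186,208),.04),back("top",(291,200),.1))
p,e=fit("top",[(30,57,120),(30,-57,120),(-96.9,-55,76),(-130,105,0),(-130,-105,0),(-50,105,100),(-50,-105,100),(-25,75,106),(-25,-75,106)],f([(299,261),(398,252),(405,362),(277,405),(447,391),(264,334),(441,317),(289,310),(417,298)]),[.6,0,0]);print("shaker",p,e.tolist())
p,e=fit("top",[(-13,-28,46),(-13,0,46),(-13,28,46),(13,-28,46),(13,0,46),(13,28,46),(0,57,8),(0,-57,8)],f([(126,326),(105,323),(82,320),(129,304),(107,301),(85,298),(66,312),(158,321)]),[.36,.26,0]);print("block",p,e.tolist())
u=np.array([-np.sin(np.radians(35)),0,np.cos(np.radians(35))])
face=np.array([-17,0,63.])
p,e=fit("top",[face+[0,45,0]+13.5*u,face+[0,-45,0]+13.5*u,face+36*u],f([(572,349),(650,351),(616,359)]),[.36,-.3,0]);print("rack",p,e.tolist())
E
```

```text
[0.51948464 0.28233774 0.04      ] [ 0.52577636 -0.01262996  0.1       ]
shaker [ 0.54281882 -0.01861362  0.07298763] [[-0.3, -0.9], [0.0, -1.1], [0.3, 0.7], [-0.0, 1.0], [-0.9, 0.2], [-0.1, 0.2], [2.2, 0.1], [-0.6, -0.1], [0.4, -0.3]]
block [ 0.52358231  0.28132924 -0.13034428] [[0.2, -0.4], [-0.5, -0.2], [-0.3, 0.0], [0.2, 0.0], [-0.1, 0.3], [-0.3, 0.5], [1.4, -0.2], [0.0, 0.0]]
rack [ 0.48621249 -0.32062894 -0.04697297] [[0.0, -0.1], [0.1, -0.1], [-0.1, 0.2]]
```

Run:
```python
import cv2
a=cv2.imread("pics/top0.png")
b=cv2.resize(a[185:230,160:220],(480,360),interpolation=cv2.INTER_CUBIC)
c=cv2.resize(a[195:240,368:443],(600,360),interpolation=cv2.INTER_CUBIC)[:,:320+280]
d=cv2.resize(a[150:225,245:345],(800,600),interpolation=cv2.INTER_CUBIC)
import numpy as np
cv2.imwrite("pics/c2.png",np.hstack([cv2.resize(b,(340,255)),cv2.resize(c,(425,255))]))
```

```text
(no output)
```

View pics/c2.png

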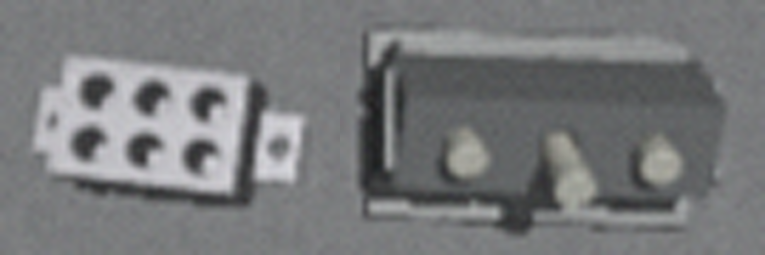

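```bash
cat >> h.py <<'E'
def rel(pos,y=None,z=(0,0,-1),base=None):
    "relative move from base pose (default: measured) to TCP pos with tool y, z axes"
    s=get_state(); p0,R0=base if base else (s["tcp_pos"],rot(s["orientation"]))
    if y is None: R1=R0
    else:
        z=np.array(z,float)/np.linalg.norm(z); y=np.array(y,float); y-=z*(y@z); y/=np.linalg.norm(y)
        R1=R.from_matrix(np.c_[np.cross(y,z),y,z])
    print("rel",(R0.inv().apply(np.array(pos)-p0)*100).round(2).tolist(),(R0.inv()*R1).as_rotvec(degrees=True).round(1).tolist())
    return np.array(pos,float),R1
E
python3 - <<'E'
from h import *
import workcell
print([n for n in dir(workcell) if not n.startswith('_')], globals().get("grip_point_offset"))
b=[.5236,.2813]; y=[np.cos(-.13),np.sin(-.13),0]
a=rel([.42,-.1,.32],y)
a=rel([*b,.16],y); 
rel([*b,.02],y,base=a)
E
```

```text
['MotionError', 'camera_info', 'get_state', 'grip_point_offset', 'hand_in', 'read_camera', 'silhouettes'] 0.0187
rel [37.26, -35.7, -12.32] [0.0, 0.0, -65.6]
rel [58.29, -69.15, 3.67] [0.0, 0.0, -65.6]
rel [0.0, 0.0, 14.0] [0.0, 0.0, 0.0]
```

>>> send_rows --series '[4,-3.6,-2,0,0,-7,1,8,-7.2,-4,0,0,-14,1,11,-10.5,-6,0,0,-20,1,14,-13.5,-8,0,0,-27,1,17,-16.5,-9,0,0,-34,1,20,-19.5,-10,0,0,-40,1,23,-22.5,-11,0,0,-46,1,26,-25,-12,0,0,-52,1,29,-28,-12.3,0,0,-59,1,32,-31,-12.3,0,0,-65.6,1]'

```text
clock: 1.83
tcp_pos: [0.361, -0.2012, 0.3168]
orientation: [0.001, 0.75, 0.662, 0.0]
wrist_force: [1.1, 0.3, -0.8]
finger_gap: 0.0855
```

Run:
```python
from h import *
s=get_state();print(s["clock"],s["tcp_pos"])
b=[.5236,.2813]; y=[np.cos(-.13),np.sin(-.13),0]
a=rel([.47,.05,.32],y);a=rel([*b,.16],y)
```

```text
1.8333 [ 0.36097665 -0.20121463  0.31683179]
rel [26.28, 7.69, -0.34] [0.1, 0.1, 0.3]
rel [49.92, 10.09, 15.63] [0.1, 0.1, 0.3]
```

>>> send_rows --series '[4,1.2,0,0,0,0,1,8,2.4,0,0,0,0,1,12,3.6,0,0,0,0,1,16,5,0,0,0,0,1,20,6,0,0,0,0,1,24,7,0.5,0,0,0,1,28,8,1.5,0,0,0,1,32,8.5,3,0,0,0,1,36,9,4.5,0,0,0,1,39.5,9.3,6.5,0,0,0,1]'

```text
clock: 2.67
tcp_pos: [0.5042, 0.1773, 0.2521]
orientation: [0.001, 0.751, 0.66, 0.001]
wrist_force: [2.0, 0.3, -0.9]
finger_gap: 0.0857
```

>>> send_rows --series '[3.5,0.2,2.5,0,0,0,1,7,0.5,5,0,0,0,1,10.4,0.8,7,0,0,0,1,10.4,0.8,9.1,0,0,0,1,10.4,0.8,9.1,0,0,0,1]'

```text
clock: 3.08
tcp_pos: [0.5216, 0.2778, 0.1554]
orientation: [-0.001, 0.75, 0.661, -0.004]
wrist_force: [-1.0, -0.2, 0.2]
finger_gap: 0.0856
```

Run:
```python
from h import *
im=read_camera("top"); cv2.imwrite("pics/top2.png",im); cv2.imwrite("pics/side2.png",read_camera("side"))
s=get_state();print(s["clock"],s["tcp_pos"],s["joint_pos"])
b=[.5236,.2813]; y=[np.cos(-.13),np.sin(-.13),0]
a=rel([*b,.02],y)
S=cv2.imread("pics/side2.png")
a=cv2.resize(im[95:255,150:330],(675,600),interpolation=cv2.INTER_CUBIC); cv2.imwrite("pics/t2.png",a)
cv2.imwrite("pics/s2.png",cv2.resize(S,(800,600)))
```

```text
3.1833 [0.52358221 0.27652329 0.16012643] [ 3.50596339e-01  3.60995515e-01  2.39359747e-02  1.23642459e+00
 -3.78307461e-04  2.05104707e+00]
rel [0.5, -0.03, 14.01] [-0.1, 0.1, 0.0]
```

View pics/s2.png

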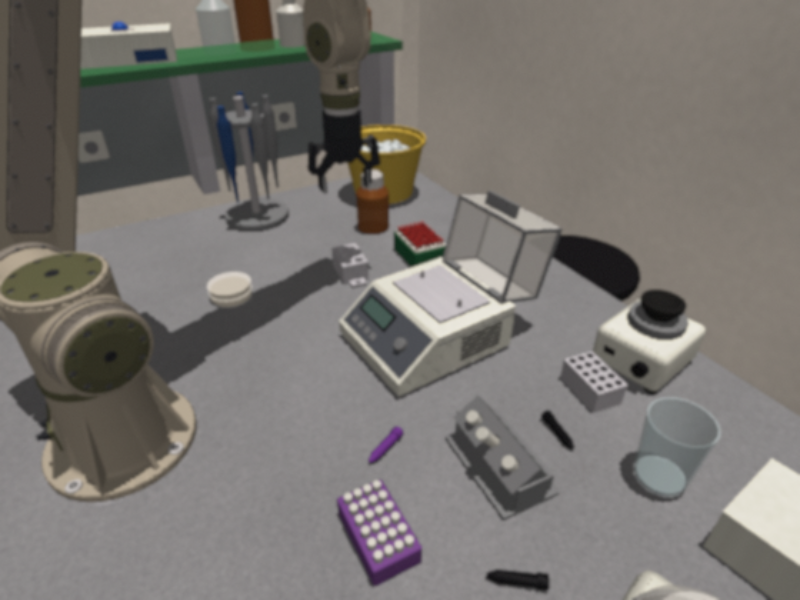

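>>> send_rows --newtons 80 --series '[0.3,0,3,0,0,0,1,0.5,0,6,0,0,0,1,0.5,0,9,0,0,0,1,0.5,0,12,0,0,0,1,0.5,0,14,0,0,0,1,0.5,0,15,0,0,0,1,0.5,0,15,0,0,0,0.6,0.5,0,15,0,0,0,0.5,0.5,0,15,0,0,0,0.5,0.5,0,15,0,0,0,0.5]'

```text
clock: 4.02
tcp_pos: [0.527, 0.2822, 0.013]
orientation: [0.001, 0.752, 0.66, 0.002]
wrist_force: [0.1, 0.5, -0.5]
finger_gap: 0.0428
```

>>> send_rows --series '[0,0,0,0,0,0,0.3,0,0,0,0,0,0,0.3,0,0,0,0,0,0,0.3,0,0,0,0,0,0,0.3]'

```text
clock: 4.35
tcp_pos: [0.5256, 0.282, 0.0113]
orientation: [0.0, 0.752, 0.66, 0.0]
wrist_force: [-0.6, 0.4, 4.1]
finger_gap: 0.0256
```

Run:
```python
from h import *
t=read_camera("top"); S=read_camera("side"); cv2.imwrite("pics/top3.png",t); cv2.imwrite("pics/side3.png",S)
print(get_state()["finger_gap"])
a=cv2.resize(t[160:250,140:240],(440,396),interpolation=cv2.INTER_CUBIC)
b=cv2.resize(S[130:220,200:280],(352,396),interpolation=cv2.INTER_CUBIC)
cv2.imwrite("pics/v3.png",np.hstack([a,b]))
```

```text
0.025533773462917634
```

View pics/v3.png

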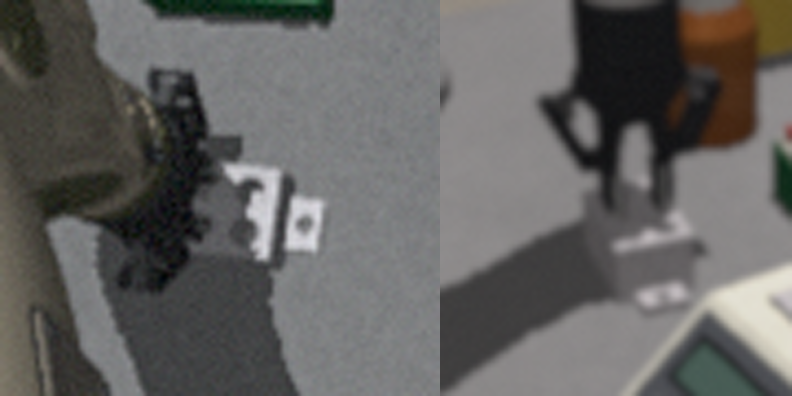

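Run:
```python
from h import *
s=get_state(); T=s["tcp_pos"]; print(T, s["wrist_force"])
Rm=rot(s["orientation"])
P=[T, T+Rm.apply([0,.013,0]),T+Rm.apply([0,-.013,0]),T+[0,0,.05],T+[0,0,.1]]
B=place([.5236,.2813,-.13],np.array([(-29,-46,46),(29,-46,46),(29,46,46),(-29,46,46),(0,-57,8)])/1000)
g=lambda uv,o,k:((uv-o)*k).round().tolist()
for n,P_ in(("tcp",P),("block",B)):
    print(n,"top",g(proj("top",P_),[140,160],4.4)," side",[[x+440,y] for x,y in g(proj("side",P_),[200,130],4.4)])
for l in("block",):
    for c in("side","top"):
        for r in silhouettes(c,l)[:2]: print(c,r["p"],r["box"])
```

```text
[0.52563368 0.28201677 0.01132811] [-0.36280519 -0.08743652  4.83874346]
tcp top [[215.0, 208.0], [218.0, 188.0], [212.0, 227.0], [194.0, 197.0], [171.0, 185.0]]  side [[641.0, 250.0], [657.0, 247.0], [624.0, 254.0], [637.0, 192.0], [633.0, 131.0]]
block top [[267.0, 256.0], [279.0, 166.0], [137.0, 151.0], [124.0, 241.0], [303.0, 221.0]]  side [[616.0, 249.0], [694.0, 234.0], [654.0, 176.0], [581.0, 190.0], [662.0, 294.0]]
side 0.74 [233.0, 171.1, 25.6, 29.8]
side 0.64 [275.9, 235.0, 9.8, 12.7]
top 0.72 [184.2, 197.0, 28.4, 23.8]
```

>>> send_rows --series '[0,0,0,0,0,0,0.5,0,0,0,0,0,0,0.6,0,0,0,0,0,0,1,0,0,0,0,0,0,1,0,0,0,0,0,0,1,0,0,0,0,0,0,1]'

```text
clock: 5.05
tcp_pos: [0.525, 0.2817, 0.0104]
orientation: [-0.0, 0.752, 0.66, -0.0]
wrist_force: [-0.1, -0.2, -0.4]
finger_gap: 0.0855
```

Run:
```python
from h import *
t=read_camera("top"); S=read_camera("side"); cv2.imwrite("pics/top4.png",t); cv2.imwrite("pics/side4.png",S)
s=get_state();print(s["finger_gap"],s["tcp_pos"],s["wrist_force"])
for c in("side","top"):
    for r in silhouettes(c,"block")[:1]: print(c,r["p"],r["box"])
o=[cv2.resize(cv2.imread(f"pics/side{i}.png")[140:210,215:275],(400,466),interpolation=cv2.INTER_CUBIC) for i in(3,4)]
cv2.imwrite("pics/v4.png",np.hstack(o))
```

```text
0.08547271408487005 [0.52508349 0.28178438 0.01053061] [ 0.58546567 -0.3812351   0.60160214]
side 0.76 [226.9, 171.0, 29.7, 34.4]
top 0.72 [181.7, 195.2, 31.5, 26.2]
```

View pics/v4.png

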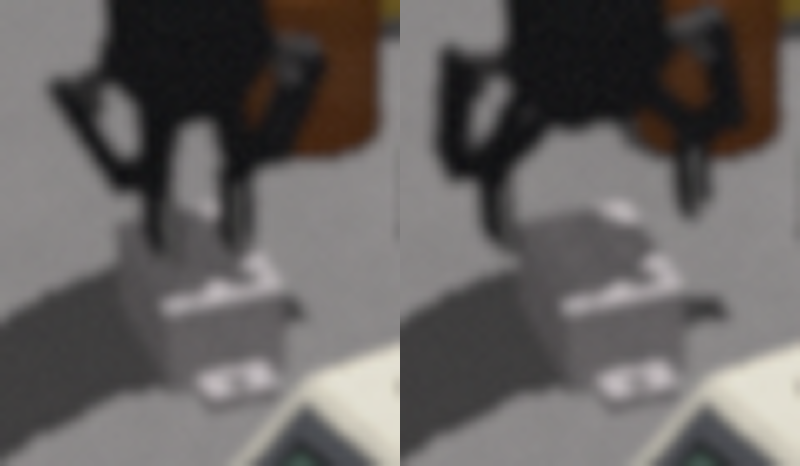

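Run:
```python
from h import *
for T,m in(([.5236,.2765,.1601],[244,127.7]),([.5251,.2818,.0105],[245,174.2])):
    for dz in(.013,.03,.05,.07): print(dz,proj("side",np.array(T)+[0,0,dz]).round(1),m)
# joint2/elbow geometry: silhouettes not available; print FK-related
s=get_state();print(s["joint_pos"],s["tcp_pos"],s["tau"])
```

```text
0.013 [[243.  142.5]] [244, 127.7]
0.03 [[242.7 137.3]] [244, 127.7]
0.05 [[242.3 131. ]] [244, 127.7]
0.07 [[241.9 124.7]] [244, 127.7]
0.013 [[245.3 183.8]] [245, 174.2]
0.03 [[245.  179.3]] [245, 174.2]
0.05 [[244.7 173.9]] [245, 174.2]
0.07 [[244.3 168.5]] [245, 174.2]
[ 3.57886494e-01  4.69524946e-01 -1.97859328e-01  9.03537219e-01
 -1.16038321e-04  2.05877361e+00] [0.52516367 0.2817772  0.010607  ] [-9.98534269e-04 -5.26079357e+01  2.59513664e+01  3.60430939e-03
 -4.02979476e-04 -3.27803218e-05]
```

>>> send_rows --series '[0,0,0.7,0,0,0,1,0,0,1.4,0,0,0,1,0,0,2,0,0,0,1,0,0,2,0,0,0,1]'

```text
clock: 5.58
tcp_pos: [0.5237, 0.2812, -0.0114]
orientation: [-0.001, 0.752, 0.66, -0.002]
wrist_force: [-0.2, 0.0, -0.2]
finger_gap: 0.0851
```

>>> send_rows --series '[0,0,0.2,0,0,0,1,0,0,0.3,0,0,0,1,0,0,0.4,0,0,0,1]'

```text
clock: 5.83
tcp_pos: [0.5253, 0.2818, -0.0134]
orientation: [0.0, 0.752, 0.66, 0.0]
wrist_force: [1.2, -0.4, 0.3]
finger_gap: 0.0856
```

Run:
```python
from h import *
S=read_camera("side"); cv2.imwrite("pics/side5.png",S)
s=get_state();print(s["finger_gap"],s["tcp_pos"],s["wrist_force"])
cv2.imwrite("pics/v5.png",cv2.resize(S[140:210,205:275],(600,600),interpolation=cv2.INTER_CUBIC))
```

```text
0.08502595284884214 [ 0.52521989  0.28180973 -0.0134835 ] [ 0.87838892 -0.66643106  0.6386315 ]
```

View pics/v5.png

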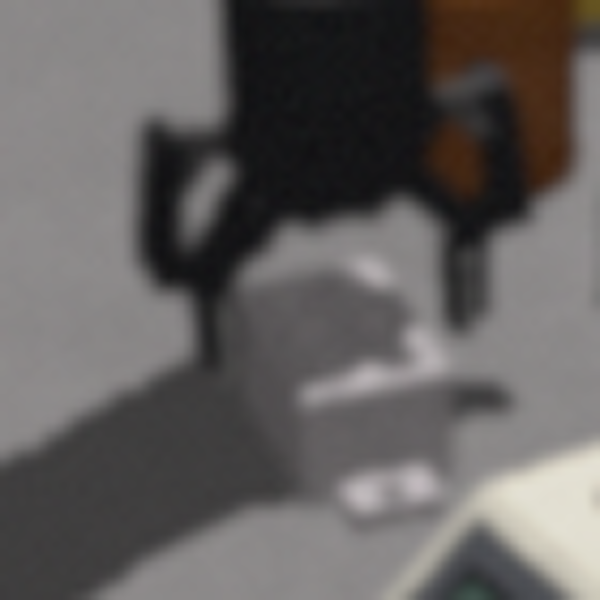

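The reported TCP is about 37 mm lower than the gripper really is: the tips still straddle the block's upper half, and there is no bench contact at a reported z of -0.013. I'll correct for this offset from now on.

>>> send_rows --newtons 80 --series '[0,0,0.5,0,0,0,1,0,0,1,0,0,0,1,0,0,1,0,0,0,0.8,0,0,1,0,0,0,0.7,0,0,1,0,0,0,0.6,0,0,1,0,0,0,0.5,0,0,1,0,0,0,0.4,0,0,1,0,0,0,0.4]'

```text
clock: 6.55
tcp_pos: [0.5249, 0.2818, -0.0232]
orientation: [-0.0, 0.752, 0.66, -0.0]
wrist_force: [-0.5, -0.4, 1.5]
finger_gap: 0.057
```

>>> send_rows --series '[0,0,0,0,0,0,0.3,0,0,0,0,0,0,0.3,0,0,-1,0,0,0,0.3,0,0,-2,0,0,0,0.3,0,0,-2,0,0,0,0.3]'

```text
clock: 6.97
tcp_pos: [0.5267, 0.2822, -0.0013]
orientation: [0.001, 0.752, 0.66, 0.001]
wrist_force: [0.1, 0.8, -5.8]
finger_gap: 0.0572
```

Run:
```python
from h import *
t=np.mean([cv2.imread(f"pics/top{i}.png").astype(float) for i in(0,)],axis=0).astype(np.uint8)
a=t[150:225,245:345]; b=cv2.imread("pics/side2.png")[175:275,235:365]
cv2.imwrite("pics/v6.png",np.vstack([cv2.resize(a,(400,300),interpolation=cv2.INTER_CUBIC),cv2.resize(cv2.imread("pics/side2.png")[180:255,260:360],(400,300),interpolation=cv2.INTER_CUBIC)]).reshape(2,300,400,3).transpose(1,0,2,3).reshape(300,800,3))
p=[.5428,-.0186,.073]
L=np.array([(30,57,120),(30,57,106),(30,-57,120),(30,-57,106),(-26,75,106),(-26,-75,106),(86,75,106),(86,-75,106),(-96.9,-55,76),(-50,105,100),(-50,-105,100)])/1000
print(((proj("top",place(p,L))-[245,150]+.5)*4-.5).round().tolist()); print((((proj("side",place(p,L))-[260,180]+.5)*4-.5)+[400,0]).round().tolist())
```

```text
[[102.0, 134.0], [104.0, 138.0], [277.0, 117.0], [276.0, 121.0], [84.0, 224.0], [312.0, 202.0], [69.0, 58.0], [294.0, 36.0], [290.0, 317.0], [42.0, 266.0], [361.0, 235.0]]
[[543.0, 38.0], [543.0, 55.0], [649.0, 118.0], [647.0, 136.0], [460.0, 68.0], [594.0, 180.0], [593.0, 21.0], [734.0, 122.0], [478.0, 241.0], [407.0, 66.0], [591.0, 227.0]]
```

View pics/v6.png

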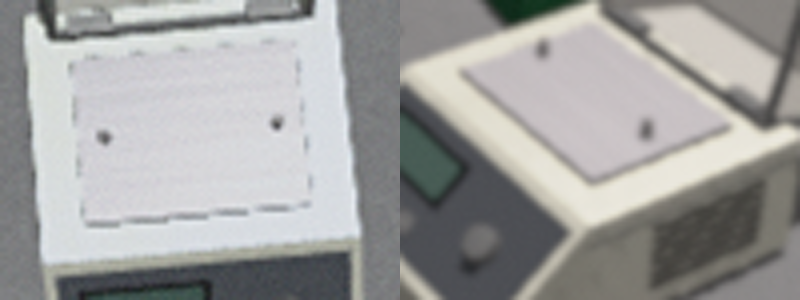

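Run:
```python
from h import *
L=np.array([(30,57,113),(30,-57,113),(-26,75,106),(-26,-75,106),(86,75,106),(86,-75,106)])/1000
T=(np.array([(104,136),(277,122),(83,225),(311,206),(71,63),(299,42)])+.5)/4-.5+[245,150]
S=(np.array([(143,48),(247,129),(62,72),(194,183),(330,127)])+.5)/4-.5+[260,180]
i=[0,1,2,3,5]
for wt,ws in((1,0),(0,1),(1,1)):
    f=lambda p:np.r_[wt*(proj("top",place(p,L))-T).ravel(),ws*(proj("side",place(p,L[i]))-S).ravel()]
    r=least_squares(f,[.54,-.02,.07]); print(r.x,np.abs(r.fun).max(), place(r.x,[.03,0,.106]))
# block by side1 view check
s=get_state();print(s["tcp_pos"])
p=place(r.x,[.03,0,.106])[0]; w=r.x[2]; y=[np.cos(w),np.sin(w),0]
a=rel([.5252,.2818,.14]); a=rel([p[0],p[1],.14],y);
```

```text
[ 0.54073163 -0.01883788  0.05892061] 0.8875944553585953 [[ 0.57067957 -0.01707129  0.106     ]]
[ 0.54064808 -0.02127316  0.06676291] 0.9165561262064443 [[ 0.57058124 -0.01927176  0.106     ]]
[ 0.54099332 -0.01961295  0.06255464] 0.8814241883465286 [[ 0.57093465 -0.01773754  0.106     ]]
[ 0.52673219  0.28224798 -0.0012868 ]
rel [-0.05, -0.11, -14.13] [0.0, 0.0, 0.0]
rel [-29.16, 8.32, -14.14] [0.2, -0.0, -11.0]
```

>>> send_rows --series '[0,0,-3.5,0,0,0,0.3,0,0,-7,0,0,0,0.3,0,0,-10.5,0,0,0,0.3,-1,0.3,-14.2,0,0,0,0.3,-4,1.2,-15,0,0,-2,0.3,-7.5,2.2,-15,0,0,-4,0.3,-11,3.2,-15,0,0,-6,0.3,-14.5,4.2,-15,0,0,-8,0.3,-18,5.2,-15,0,0,-10,0.3,-21,6,-15,0,0,-11,0.3]'

```text
clock: 7.8
tcp_pos: [0.5577, 0.0634, 0.1469]
orientation: [0.001, 0.685, 0.729, 0.0]
wrist_force: [-0.9, 0.6, -6.1]
finger_gap: 0.0573
```

>>> send_rows --series '[-2.9,0.1,0,0,0,0,0.3,-5.5,0.5,0,0,0,0,0.3,-7.5,0.7,0,0,0,0,0.3,-8.4,0.75,0,0,0,0,0.3,-8.4,0.75,0,0,0,0,0.3,-8.4,0.75,0,0,0,0,0.3]'

```text
clock: 8.3
tcp_pos: [0.5699, -0.0176, 0.1466]
orientation: [-0.0, 0.685, 0.728, 0.0]
wrist_force: [-0.7, 1.0, -5.4]
finger_gap: 0.0567
```

Run:
```python
from h import *
t=read_camera("top"); S=read_camera("side"); cv2.imwrite("pics/top6.png",t); cv2.imwrite("pics/side6.png",S)
s=get_state();print(s["clock"],s["finger_gap"],s["tcp_pos"],s["wrist_force"])
w=.0626; y=[np.cos(w),np.sin(w),0]; a=rel([.5709,-.0177,.12],y)
cv2.imwrite("pics/v7.png",cv2.resize(S[145:235,250:370],(800,600),interpolation=cv2.INTER_CUBIC))
c=s["tcp_pos"]; z=c[2]+.0233; Rm=rot(s["orientation"]).as_matrix(); wy=np.arctan2(Rm[1,1],Rm[0,1]); print("yaw",wy,"z",z)
L=np.array([(-29,-46,46),(29,-46,46),(29,46,46),(-29,46,46),(-29,-46,0),(29,-46,0),(0,-57,8),(-17,-68,8),(17,-68,8),(-13,-28,46),(13,-28,46)])/1000
P=place([c[0],c[1],wy],L)+[0,0,z]
print(((proj("side",P)-[250,145]+.5)*6.667-.5).round().tolist())
P=place([.541,-.0196,.0626],np.array([(30,57,120),(30,57,106),(30,-57,120),(30,-57,106),(86,-75,106),(-26,-75,106)])/1000);print(((proj("side",P)-[250,145]+.5)*6.667-.5).round().tolist())
```

```text
8.4 0.05688047862682699 [ 0.56975922 -0.01660036  0.14661629] [ 0.20017544  0.34123251 -6.1877049 ]
rel [-0.12, 0.11, 2.66] [-0.0, -0.0, 0.0]
yaw 0.06284530895702592 z 0.16991628687628674
[[406.0, 220.0], [535.0, 176.0], [384.0, 79.0], [260.0, 117.0], [400.0, 330.0], [526.0, 284.0], [484.0, 302.0], [465.0, 329.0], [540.0, 302.0], [412.0, 187.0], [469.0, 168.0]]
[[305.0, 299.0], [305.0, 328.0], [478.0, 433.0], [476.0, 464.0], [621.0, 441.0], [385.0, 536.0]]
```

View pics/v7.png

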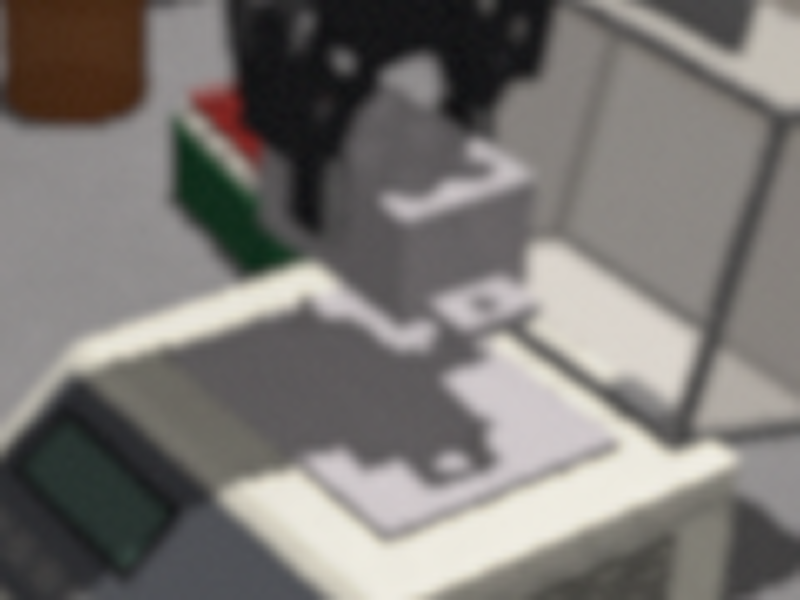

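>>> send_rows --series '[-0.1,0.1,1,0,0,0,0.3,-0.1,0.1,2.5,0,0,0,0.3,-0.1,0.1,4,0,0,0,0.3,-0.1,0.1,4.5,0,0,0,0.3,-0.1,0.1,4.7,0,0,0,0.3,-0.1,0.1,4.7,0,0,0,0.3]'

```text
clock: 8.9
tcp_pos: [0.5707, -0.0178, 0.0991]
orientation: [-0.001, 0.685, 0.729, -0.0]
wrist_force: [0.7, 0.1, -5.9]
finger_gap: 0.0569
```

>>> send_rows --series '[0,0,0.2,0,0,0,0.3,0,0,0.4,0,0,0,0.3,0,0,0.6,0,0,0,0.3,0,0,0.6,0,0,0,0.3]'

```text
clock: 9.23
tcp_pos: [0.5715, -0.0185, 0.0938]
orientation: [0.0, 0.685, 0.729, 0.0]
wrist_force: [1.6, -0.5, -5.8]
finger_gap: 0.0567
```

>>> send_rows --series '[0,0,0.2,0,0,0,0.3,0,0,0.4,0,0,0,0.3,0,0,0.6,0,0,0,0.3,0,0,0.6,0,0,0,0.3]'

```text
clock: 9.57
tcp_pos: [0.5722, -0.0177, 0.0878]
orientation: [0.0, 0.685, 0.729, 0.001]
wrist_force: [2.9, 4.5, -4.6]
finger_gap: 0.0567
```

>>> send_rows --series '[0.08,0.04,0.1,0,0,0,0.3,0.08,0.04,0.3,0,0,0,0.3,0.08,0.04,0.45,0,0,0,0.3,0.08,0.04,0.5,0,0,0,0.3,0.08,0.04,0.5,0,0,0,0.3]'

```text
clock: 9.98
tcp_pos: [0.5721, -0.0174, 0.0829]
orientation: [0.0, 0.685, 0.729, 0.001]
wrist_force: [3.0, 3.7, -2.5]
finger_gap: 0.0567
```

>>> send_rows --series '[0.03,0.02,0.1,0,0,0,0.3,0.03,0.02,0.15,0,0,0,0.3,0.03,0.02,0.15,0,0,0,0.3]'

```text
clock: 10.23
tcp_pos: [0.5722, -0.0174, 0.0827]
orientation: [0.001, 0.685, 0.729, 0.0]
wrist_force: [0.0, 4.2, 7.0]
finger_gap: 0.0567
```

>>> send_rows --series '[0,0,-0.1,0,0,0,0.8,0,0,-0.1,0,0,0,0.85,0,0,-0.1,0,0,0,0.85,0,0,-0.1,0,0,0,0.85,0,0,-1,0,0,0,0.85,0,0,-4,0,0,0,0.85,0,0,-8,0,0,0,0.85,0,0,-12,0,0,0,0.85,0,0,-14,0,0,0,0.85,0,0,-14,0,0,0,0.85]'

```text
clock: 11.07
tcp_pos: [0.5746, -0.018, 0.2279]
orientation: [0.004, 0.685, 0.729, 0.003]
wrist_force: [-0.1, -0.7, 0.1]
finger_gap: 0.0727
```

```bash
cat >> h.py <<'E'
RK=[.4862,-.3206,-.047]; c35,s35=np.cos(np.radians(35)),np.sin(np.radians(35))
Rr=R.from_euler("z",RK[2]); U=Rr.apply([-s35,0,c35]); YT=Rr.apply([c35,0,s35])
TOP=place(RK,np.array([-.017,0,.063])+.036*np.array([-s35,0,c35]))[0]
E
python3 - <<'E'
from h import *
t=read_camera("top"); S=read_camera("side"); cv2.imwrite("pics/top7.png",t); cv2.imwrite("pics/side7.png",S)
s=get_state();print(s["clock"],s["finger_gap"],s["tcp_pos"],s["wrist_force"])
B=.037
hov=TOP+.05*U-B*U
print(TOP,U); a=rel(hov+[0,0,.06],YT,-U); rel(hov,YT,-U,base=a)
E
```

```text
11.1667 0.07252391547529051 [ 0.57235231 -0.01763382  0.22250627] [ 0.10158461 -0.37622283 -1.17540876]
[ 0.44859282 -0.31883116  0.09248947] [-0.57294304  0.02694817  0.81915204]
rel [-29.21, -14.97, 5.93] [-34.8, -1.9, 6.0]
rel [0.0, -3.44, 4.91] [0.0, 0.0, 0.0]
```

>>> send_rows --series '[-3.5,-1.7,0,-4,0,0.5,0.5,-7,-3.5,0,-8,0,1,0.5,-10.5,-5.3,0,-12,-1,2,0.5,-14,-7,1,-16,-1,3,0.5,-17.5,-8.8,2,-20,-1,3,0.5,-21,-10.5,3,-24,-1,4,0.5,-24.5,-12.3,4,-28,-1.5,5,0.5,-27.5,-14,5,-32,-2,6,0.5,-29.2,-15,5.9,-34.8,-1.9,6,0.5,-29.2,-15,5.9,-34.8,-1.9,6,0.5]'

```text
clock: 12.0
tcp_pos: [0.4352, -0.3191, 0.1569]
orientation: [0.214, 0.694, 0.656, 0.207]
wrist_force: [0.0, -0.1, -0.3]
finger_gap: 0.0428
```

>>> send_rows --series '[0,0,0,0,0,0,0.5,0,-1.5,2,0,0,0,0.5,0,-3,4.3,0,0,0,0.5,0,-3.4,4.9,0,0,0,0.5,0,-3.4,4.9,0,0,0,0.5,0,-3.4,4.9,0,0,0,0.5]'

```text
clock: 12.5
tcp_pos: [0.4409, -0.317, 0.1028]
orientation: [0.216, 0.689, 0.66, 0.207]
wrist_force: [-0.3, 0.0, 0.9]
finger_gap: 0.0428
```

Run:
```python
from h import *
t=read_camera("top"); S=read_camera("side"); cv2.imwrite("pics/top8.png",t); cv2.imwrite("pics/side8.png",S)
s=get_state();T=s["tcp_pos"];print(s["clock"],s["finger_gap"],T,s["wrist_force"])
rel(TOP+.05*U-.037*U,YT,-U)
Z=rot(s["orientation"]).as_matrix()[:,2];Y=rot(s["orientation"]).as_matrix()[:,1]
for nm,b in(("tool",-.037*Z),("world",np.array([0,0,.037]))):
    C=T+b-.006*Z; P=[C+Y*.021,C-Y*.021,TOP]
    print(nm,"side",((proj("side",P)-[290,190]+.5)*6-.5).round().tolist(),"top",((proj("top",P)-[355,165]+.5)*6-.5+[402,0]).round().tolist())
cv2.imwrite("pics/v8.png",np.hstack([cv2.resize(S[190:290,290:357],(402,600),interpolation=cv2.INTER_CUBIC),cv2.resize(t[165:265,355:421],(396,600),interpolation=cv2.INTER_CUBIC)]))
```

```text
12.6 0.04272859024256517 [ 0.44129807 -0.31850298  0.10420808] [-0.25940238  0.41715619 -0.23783072]
rel [0.0, -0.07, 0.08] [-0.1, 0.0, 0.2]
tool side [[266.0, 556.0], [166.0, 647.0], [290.0, 670.0]] top [[772.0, 397.0], [756.0, 484.0], [729.0, 374.0]]
world side [[325.0, 518.0], [226.0, 610.0], [290.0, 670.0]] top [[776.0, 344.0], [760.0, 433.0], [729.0, 374.0]]
```

View pics/v8.png

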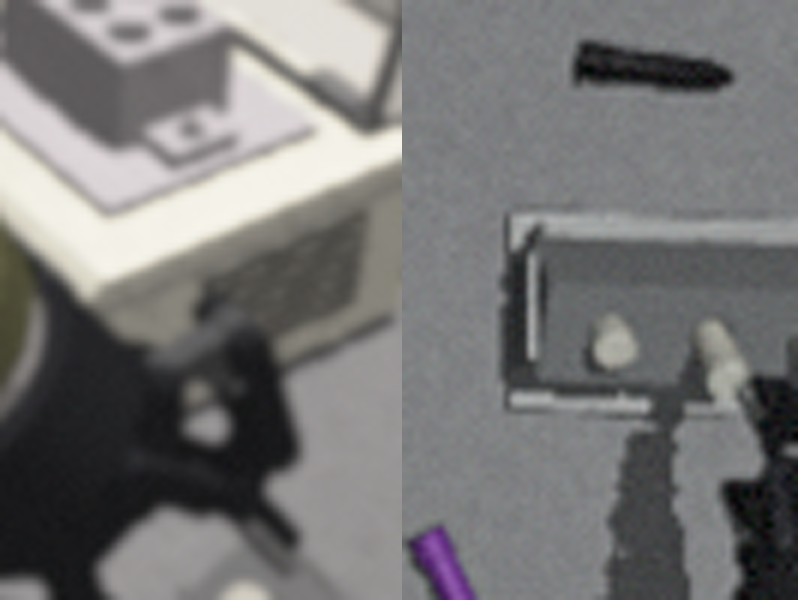

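>>> send_rows --newtons 30 --series '[0,-0.05,2,0,0,0,0.5,0,-0.05,4,0,0,0,0.5,0,-0.05,6,0,0,0,0.5,0,-0.05,7,0,0,0,0.5,0,-0.05,7.5,0,0,0,0.5,0,-0.05,7.5,0,0,0,0.5]'

```text
clock: 13.1
tcp_pos: [0.4833, -0.3201, 0.0411]
orientation: [0.217, 0.69, 0.659, 0.207]
wrist_force: [-0.4, -0.6, 0.7]
finger_gap: 0.0427
```

>>> send_rows --series '[0,0,0.1,0,0,0,0.4,0,0,0.1,0,0,0,0.3,0,0,0.1,0,0,0,0.2,0,0,0.1,0,0,0,0.1,0,0,0.1,0,0,0,0.1,0,0,0.1,0,0,0,0.1]'

```text
clock: 13.6
tcp_pos: [0.4833, -0.3209, 0.0409]
orientation: [0.218, 0.69, 0.659, 0.206]
wrist_force: [-3.1, 0.6, 5.2]
finger_gap: 0.0167
```

>>> send_rows --series '[0,0,-0.3,0,0,0,0.1,0,0,-1,0,0,0,0.1,0,0,-2,0,0,0,0.1,0,0,-3.5,0,0,0,0.1,0,0,-5,0,0,0,0.1,0,0,-7,0,0,0,0.1,0,0,-7.5,0,0,0,0.1,0,0,-7.5,0,0,0,0.1]'

```text
clock: 14.27
tcp_pos: [0.4402, -0.3192, 0.1029]
orientation: [0.218, 0.69, 0.659, 0.206]
wrist_force: [0.4, -0.2, -0.8]
finger_gap: 0.0167
```

Run:
```python
from h import *
t=read_camera("top"); S=read_camera("side"); cv2.imwrite("pics/top9.png",t); cv2.imwrite("pics/side9.png",S)
s=get_state();T=s["tcp_pos"];print(s["clock"],s["finger_gap"],T,s["wrist_force"])
Z=rot(s["orientation"]).as_matrix()[:,2]; C=T-.037*Z
print("trueTCP",C)
for d in(0,.02,.04,.045,.05): print(d,proj("side",C+d*Z).round(1),proj("top",C+d*Z).round(1))
for c in("top","side"):
    for r in silhouettes(c,"tall_tube")[:5]: print(c,round(r["p"],2),r["box"])
y0,x0=np.round(proj("side",C)[0][::-1]).astype(int)
a=S[max(y0-30,0):y0+45,x0-40:x0+50]; 
cv2.imwrite("pics/v9.png",cv2.resize(a,None,fx=6,fy=6,interpolation=cv2.INTER_CUBIC)); print(x0,y0,a.shape)
```

```text
14.3667 0.016851170568891558 [ 0.44026758 -0.31826853  0.10131981] [ 0.756871    0.59153596 -0.44226367]
trueTCP [ 0.4191539  -0.31725989  0.13168747]
0 [[326.4 292.3]] [[413.8 237.4]]
0.02 [[330.9 296.3]] [[411.8 233.3]]
0.04 [[335.2 300.2]] [[409.8 229.3]]
0.045 [[336.3 301.1]] [[409.3 228.3]]
0.05 [[337.4 302.1]] [[408.9 227.4]]
top 0.74 [451.1, 234.4, 12.7, 25.7]
top 0.7 [267.5, 165.4, 51.7, 30.9]
top 0.58 [357.0, 253.2, 13.1, 27.0]
side 0.64 [318.0, 287.8, 21.8, 12.3]
side 0.64 [377.7, 284.2, 23.1, 29.2]
side 0.58 [340.2, 399.3, 45.1, 15.3]
side 0.55 [256.8, 302.5, 22.6, 22.8]
326 292 (75, 90, 3)
```

View pics/v9.png

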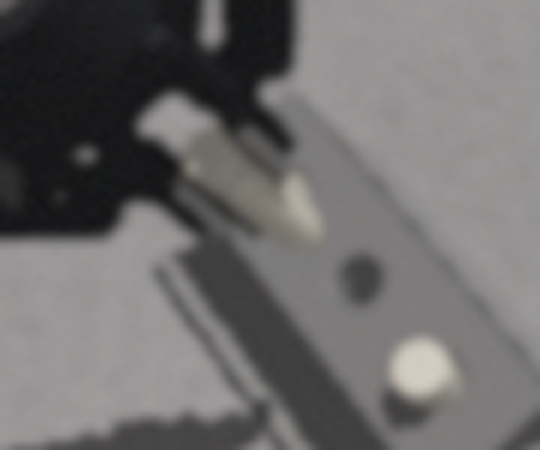

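Run:
```python
from h import *
t=cv2.cvtColor(cv2.imread("pics/top9.png"),cv2.COLOR_BGR2GRAY).astype(float); S=cv2.cvtColor(cv2.imread("pics/side9.png"),cv2.COLOR_BGR2GRAY).astype(float)
L=np.array([(x,y,46) for x in(-13,13) for y in(-28,0,28)])/1000
P=place([.5722,-.0174,.063],L)+[0,0,.106]
for n,im in(("top",t),("side",S)):
    D=[]
    for u,v in proj(n,P):
        x,y=int(round(u)),int(round(v)); w=im[y-4:y+5,x-4:x+5]; k=np.clip(np.median(w)*0+np.percentile(w,80)*.75-w,0,None)
        g=np.mgrid[-4:5,-4:5]; D.append(((k*g[1]).sum()/k.sum()+x-u,(k*g[0]).sum()/k.sum()+y-v))
    print(n,np.round(D,1).tolist())
w=.063; y=[np.cos(w),np.sin(w),0]
a=rel([.47,-.25,.24],y); b=rel([.5592,-.0182,.195],y,base=a)
```

```text
top [[0.4, -0.7], [0.3, -0.7], [0.2, -0.8], [0.4, -0.6], [0.3, -0.6], [0.3, -0.8]]
side [[-0.4, 0.8], [-0.2, 0.5], [-1.8, -0.8], [0.2, 0.3], [0.0, 0.2], [-0.6, -2.9]]
rel [6.9, 10.14, -9.93] [34.8, 1.9, -6.1]
rel [22.57, 10.36, 4.5] [0.0, 0.0, 0.0]
```

>>> send_rows --series '[0.5,1,-3,0,0,0,0.1,1,3,-6,6,0,-1,0.1,2,5.5,-8,12,0,-2,0.1,3,7.5,-9,18,0,-3,0.1,4.5,9,-9.9,24,1,-4,0.1,6,10,-9.9,30,1.5,-5,0.1,6.9,10.1,-9.9,34.8,1.9,-6.1,0.1,6.9,10.1,-9.9,34.8,1.9,-6.1,0.1]'

```text
clock: 15.13
tcp_pos: [0.4733, -0.2485, 0.2385]
orientation: [-0.002, 0.682, 0.731, -0.001]
wrist_force: [0.3, -0.1, -0.8]
finger_gap: 0.0168
```

>>> send_rows --series '[3.5,1.7,0,0,0,0,0.1,7,3.4,0,0,0,0,0.1,10.5,5,0,0,0,0,0.1,14,6.7,0,0,0,0,0.1,17.5,8.4,0.5,0,0,0,0.1,21,10,2,0,0,0,0.1,22.6,10.4,4,0,0,0,0.1,22.6,10.4,4.5,0,0,0,0.1,22.6,10.4,4.5,0,0,0,0.1]'

```text
clock: 15.88
tcp_pos: [0.5574, -0.0173, 0.1923]
orientation: [-0.002, 0.684, 0.73, -0.001]
wrist_force: [-0.0, -0.9, 0.1]
finger_gap: 0.0167
```

Run:
```python
from h import *
s=get_state();T=s["tcp_pos"];print(s["clock"],s["finger_gap"],T,s["wrist_force"])
w=.063; y=[np.cos(w),np.sin(w),0]
a=rel([.5592,-.0182,.165],y)
S=read_camera("side"); t=read_camera("top"); cv2.imwrite("pics/side10.png",S); cv2.imwrite("pics/top10.png",t)
Z=rot(s["orientation"]).as_matrix()[:,2]
f=T+.011*Z; print("foot pred side",proj("side",f),"well mouth",proj("side",[.5592,-.0182,.152]))
for r in silhouettes("side","tall_tube")[:5]: print(round(r["p"],2),r["box"])
```

```text
15.8833 0.01673382084783768 [ 0.55735163 -0.01734758  0.19226663] [-0.01239655 -0.88601561  0.10061011]
rel [-0.1, 0.19, 2.73] [-0.3, -0.0, 0.1]
foot pred side [[304.15538274 180.03432265]] well mouth [[304.55960689 189.92923939]]
0.78 [340.8, 397.4, 44.2, 16.7]
0.52 [145.1, 186.9, 36.4, 30.2]
```

>>> send_rows --series '[0,0.1,1.5,0,0,0,0.1,0,0.1,2.7,0,0,0,0.1,0,0.1,3.5,0,0,0,0.1,0,0.1,4,0,0,0,0.1,0,0.1,4,0,0,0,0.1]'

```text
clock: 16.45
tcp_pos: [0.5597, -0.0191, 0.1548]
orientation: [-0.0, 0.685, 0.729, -0.0]
wrist_force: [0.1, 0.4, -0.5]
finger_gap: 0.0173
```

Run:
```python
from h import *
s=get_state();T=s["tcp_pos"];print(s["clock"],s["finger_gap"],T,s["wrist_force"],s["ft_torque"])
y=[np.cos(.063),np.sin(.063),0]
a=rel([.5592,-.0182,.125],y)
```

```text
16.45 0.017260735835542548 [ 0.55974859 -0.01908028  0.15475092] [ 0.09909868  0.43023986 -0.52158721] [0.01422053 0.01095773 0.07005129]
rel [0.09, -0.05, 2.98] [-0.1, 0.0, -0.1]
```

>>> send_rows --series '[0.05,0,0.5,0,0,0,0.1,0.05,0,1,0,0,0,0.1,0.05,0,1.5,0,0,0,0.1,0.05,0,1.5,0,0,0,0.1]'

```text
clock: 16.78
tcp_pos: [0.5594, -0.0176, 0.1392]
orientation: [-0.001, 0.684, 0.729, -0.001]
wrist_force: [-2.7, -0.2, -1.6]
finger_gap: 0.0172
```

>>> send_rows --series '[0,0,0.4,0,0,0,0.1,0,0,0.8,0,0,0,0.1,0,0,1.2,0,0,0,0.1,0,0,1.2,0,0,0,0.1]'

```text
clock: 17.12
tcp_pos: [0.5596, -0.0176, 0.1272]
orientation: [-0.0, 0.684, 0.729, -0.001]
wrist_force: [-2.2, -0.4, -1.4]
finger_gap: 0.0169
```

>>> send_rows --series '[0,-0.05,0.1,0,0,0,0.1,0,-0.08,0.2,0,0,0,0.1,0,-0.08,0.3,0,0,0,0.1,0,-0.08,0.3,0,0,0,0.1]'

```text
clock: 17.45
tcp_pos: [0.5598, -0.0178, 0.1256]
orientation: [0.001, 0.684, 0.729, 0.0]
wrist_force: [-2.7, -1.0, 3.4]
finger_gap: 0.0168
```

>>> send_rows --series '[0,0,0.2,0,0,0,0.1,0,0,0.2,0,0,0,0.1,0,0,0,0,0,0,0.3,0,0,-0.1,0,0,0,0.45,0,0,-0.1,0,0,0,0.5,0,0,-0.1,0,0,0,0.5,0,0,-1.5,0,0,0,0.5,0,0,-3.5,0,0,0,0.5,0,0,-6,0,0,0,0.5,0,0,-9,0,0,0,0.5]'

```text
clock: 18.28
tcp_pos: [0.5586, -0.0175, 0.2145]
orientation: [-0.001, 0.684, 0.729, -0.001]
wrist_force: [0.5, -1.1, 0.3]
finger_gap: 0.0427
```

>>> send_rows --series '[-3.5,-2,-2,0,0,0,0,-7,-4,-4,0,0,0,0,-10.5,-6,-6,0,0,0,0,-14,-7,-7,0,0,0,0,-14,-7,-7,0,0,0,0]'

```text
clock: 18.7
tcp_pos: [0.4983, -0.1672, 0.2879]
orientation: [0.003, 0.686, 0.727, -0.0]
wrist_force: [1.6, -0.1, 0.2]
finger_gap: 0.0001
```

Run:
```python
from h import *
s=get_state();print(s["clock"],s["finger_gap"],s["tcp_pos"],s["wrist_force"])
S=read_camera("side"); t=read_camera("top"); cv2.imwrite("pics/side11.png",S); cv2.imwrite("pics/top11.png",t)
f=np.array([.5595,-.018,.114]); 
for c in("side","top"):
    print(c,"pred cap top",proj(c,f+[0,0,.074]),"mouth",proj(c,f+[0,0,.038]))
    for r in silhouettes(c,"tall_tube")[:6]: print(round(r["p"],2),r["box"])
    for l in("hood","hood_lip"):
        for r in silhouettes(c,l)[:2]: print(c,l,round(r["p"],2),r["box"])
p=[.541,-.0196,.0626]; H=np.array([.1,0,.1005])
L=np.array([(-142,86,95),(-142,-86,95),(-142,86,0),(-142,-86,0),(0,86,95),(0,-86,95),(-157,0,28),(-168,40,24),(-168,-40,24)])/1000
for th in(1.6,1.7,1.8,1.85):
    P=place(p,R.from_euler("y",th).apply(L)+H)
    print(th,"side",proj("side",P).round().astype(int).tolist(),"top",proj("top",P).round().astype(int).tolist())
cv2.imwrite("pics/v10.png",np.hstack([cv2.resize(S[110:235,275:400],(400,400),interpolation=cv2.INTER_CUBIC),cv2.resize(t[85:210,225:350],(400,400),interpolation=cv2.INTER_CUBIC)]))
```

```text
18.7 7.3843812199021e-05 [ 0.49831023 -0.16718793  0.28786567] [ 1.64840942 -0.12066044  0.18704334]
side pred cap top [[305.13951939 177.5967301 ]] mouth [[304.61732539 189.86257377]]
0.82 [341.5, 399.3, 43.0, 17.1]
0.79 [377.8, 286.1, 20.4, 25.7]
0.53 [325.7, 289.0, 12.6, 8.8]
side hood 0.68 [310.6, 136.8, 80.8, 73.2]
side hood_lip 0.64 [310.9, 132.9, 80.5, 80.6]
side hood_lip 0.4 [286.6, 178.1, 42.0, 39.2]
top pred cap top [[292.63256771 180.52724247]] mouth [[292.68367026 183.47252822]]
0.68 [450.4, 237.5, 13.2, 20.9]
0.47 [291.2, 181.3, 2.0, 7.4]
top hood 0.97 [251.5, 89.6, 73.8, 72.6]
top hood_lip 0.79 [246.4, 93.1, 80.9, 65.5]
top hood_lip 0.27 [289.4, 180.2, 6.0, 7.2]
1.6 side [[340, 131], [386, 154], [313, 138], [357, 163], [335, 176], [377, 202], [343, 142], [332, 132], [353, 144]] top [[250, 104], [323, 98], [253, 143], [327, 136], [256, 127], [319, 121], [288, 126], [271, 127], [306, 124]]
1.7 side [[344, 133], [389, 157], [317, 137], [362, 162], [335, 178], [376, 205], [347, 142], [337, 132], [358, 143]] top [[250, 101], [322, 94], [252, 137], [326, 131], [256, 128], [319, 123], [288, 120], [270, 121], [305, 118]]
1.8 side [[347, 136], [392, 160], [321, 136], [366, 161], [334, 181], [375, 209], [352, 142], [341, 133], [363, 144]] top [[250, 98], [321, 92], [252, 132], [325, 125], [257, 130], [319, 124], [287, 115], [270, 115], [305, 112]]
1.85 side [[348, 138], [393, 161], [323, 137], [368, 161], [334, 183], [374, 210], [354, 143], [344, 133], [365, 144]] top [[250, 97], [321, 91], [252, 129], [325, 123], [257, 131], [319, 125], [287, 112], [270, 112], [304, 109]]
```

View pics/v10.png

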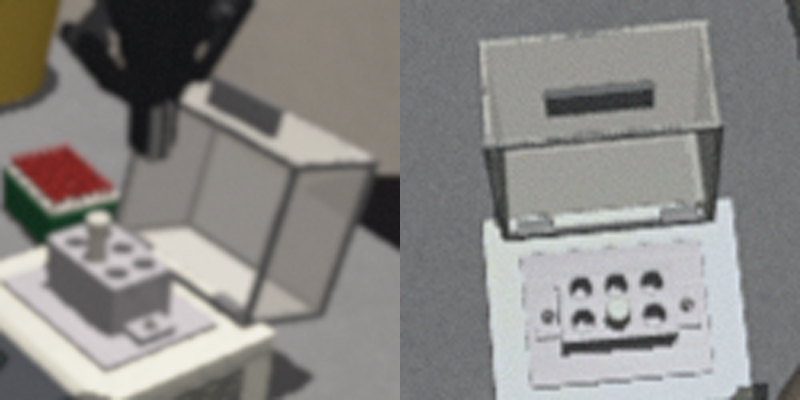

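```bash
cat >> h.py <<'E'
SH=[.541,-.0196,.0626]; Rs=R.from_euler("z",SH[2])
def rep(q,phi=0,yh=0.):  # shaker-frame tip (x,z), tilt phi -> reported TCP pos, tool y, tool z
    zt=Rs.apply([np.sin(phi),0,-np.cos(phi)]); return place(SH,[q[0],yh,q[1]])[0]+.037*zt, Rs.apply([0,1,0]), zt
def Q(th,xh,gap=0,phi=0,h=.011):
    n=np.array([np.sin(th),np.cos(th)]); e=np.array([np.cos(th),-np.sin(th)])
    off=h*abs(np.sin(th+phi))+max(0,-np.cos(th+phi))*.012
    return np.array([.1,.1005])+xh*e+(.028+off+gap)*n
E
python3 - <<'E'
from h import *
s=get_state();print(s["clock"],s["tcp_pos"],s["joint_pos"].round(2))
q0=Q(1.8,-.156,.012); print(q0, Q(1.8,-.156), Q(0,-.156,0,.3))
a=rel(*rep([q0[0],.32]))
b=rel(*rep(q0),base=a)
E
```

```text
19.1 [ 0.49858023 -0.16042518  0.28458501] [-0.46  0.2   0.12  1.48 -0.    1.04]
[0.18748473 0.24027883] [0.17579855 0.24300526] [-0.056       0.13175072]
rel [13.72, 23.91, 0.13] [-0.0, -0.1, -89.8]
rel [0.0, 0.0, 7.97] [0.0, 0.0, 0.0]
```

>>> send_rows --series '[1.3,2.4,0,0,0,-6.5,0,2.7,4.8,0,0,0,-13,0,4.1,7.2,0,0,0,-19.5,0,5.5,9.6,0,0,0,-26,0,6.9,12,0,0,0,-32.5,0,8.2,14.4,0,0,0,-39,0,9.6,16.8,0,0,0,-45.5,0,11,19.2,0,0,0,-52,0,12.4,21.6,0,0,0,-58.5,0,13.7,23.9,0,0,0,-65,0]'

```text
clock: 19.93
tcp_pos: [0.7292, -0.0072, 0.2846]
orientation: [-0.0, 0.181, 0.983, -0.0]
wrist_force: [1.6, -1.5, -0.6]
finger_gap: 0.0002
```

>>> send_rows --series '[0,0,0,0,0,-6,0,0,0,0,0,0,-12,0,0,0,0,0,0,-18,0,0,0,0,0,0,-24.8,0,0,0,0,0,0,-24.8,0]'

```text
clock: 20.35
tcp_pos: [0.7283, -0.0083, 0.2842]
orientation: [-0.001, -0.033, 0.999, -0.0]
wrist_force: [-0.2, -0.1, 0.8]
finger_gap: 0.0001
```

Run:
```python
from h import *
s=get_state();print(s["clock"],s["tcp_pos"],s["joint_pos"].round(2),s["wrist_force"])
q0=Q(1.8,-.156,.012)
b=rel(*rep(q0))
ths=np.r_[1.8:0.:-.1]; 
print("from q0:")
for i in range(0,20):
    th=1.8-.09*i if i<19 else .0
    th=1.85-.0975*i; th=max(th,0)
    phi=.3*np.clip((1.4-th)/1.2,0,1)
    print(round(th,2),end=" "); rel(*rep(Q(th,-.156,0,phi),phi),base=b)
```

```text
20.35 [ 0.72832921 -0.00827358  0.28423091] [-0.12  0.69  0.87  1.75 -0.   -0.19] [-0.23213616 -0.14008778  0.81575807]
rel [0.01, 0.04, 8.1] [-0.0, -0.1, 0.1]
from q0:
1.85 rel [0.42, 0.0, 0.14] [0.0, 0.0, 0.0]
1.75 rel [1.9, 0.0, -0.62] [0.0, 0.0, 0.0]
1.66 rel [3.45, -0.0, -1.23] [0.0, 0.0, 0.0]
1.56 rel [5.06, 0.0, -1.67] [0.0, 0.0, 0.0]
1.46 rel [6.6, 0.0, -1.96] [0.0, 0.0, 0.0]
1.36 rel [8.15, -0.0, -2.09] [-0.0, -0.5, -0.0]
1.27 rel [9.64, 0.0, -2.06] [0.0, -1.9, 0.0]
1.17 rel [11.13, 0.0, -1.88] [0.0, -3.3, 0.0]
1.07 rel [12.6, 0.0, -1.55] [0.0, -4.7, -0.0]
0.97 rel [14.03, 0.0, -1.06] [0.0, -6.1, 0.0]
0.88 rel [15.4, 0.0, -0.42] [0.0, -7.5, 0.0]
0.78 rel [16.71, 0.0, 0.36] [0.0, -8.9, 0.0]
0.68 rel [17.93, 0.0, 1.28] [-0.0, -10.3, 0.0]
0.58 rel [19.06, 0.0, 2.33] [0.0, -11.7, 0.0]
0.49 rel [20.07, 0.0, 3.49] [0.0, -13.1, 0.0]
0.39 rel [20.96, -0.0, 4.76] [0.0, -14.5, 0.0]
0.29 rel [21.71, 0.0, 6.13] [0.0, -15.9, 0.0]
0.19 rel [22.33, 0.0, 7.57] [0.0, -17.2, 0.0]
0.09 rel [22.88, 0.0, 9.12] [0.0, -17.2, 0.0]
0 rel [23.26, 0.0, 10.69] [0.0, -17.2, 0.0]
```

>>> send_rows --series '[0,0,3,0,0,0,0,0,0,5,0,0,0,0,0,0,6.5,0,0,0,0,0,0,7.5,0,0,0,0,0,0,8.1,0,0,0,0,0,0,8.1,0,0,0,0]'

```text
clock: 20.85
tcp_pos: [0.7273, -0.0091, 0.2023]
orientation: [-0.002, -0.029, 1.0, -0.0]
wrist_force: [-0.6, 0.5, 0.4]
finger_gap: -0.0003
```

>>> send_rows --series '[0.4,0,0,0,0,0,0,0.9,0,-0.2,0,0,0,0,1.5,0,-0.4,0,0,0,0,2,0,-0.7,0,0,0,0,2,0,-0.7,0,0,0,0]'

```text
clock: 21.27
tcp_pos: [0.7079, -0.0113, 0.2135]
orientation: [0.001, -0.03, 1.0, -0.001]
wrist_force: [-0.3, -0.2, -0.1]
finger_gap: 0.0002
```

>>> send_rows --series '[0.8,0,-0.3,0,0,0,0,1.5,0,-0.5,0,0,0,0,2.3,0,-0.8,0,0,0,0,3.1,0,-1,0,0,0,0,3.9,0,-1.2,0,0,0,0,4.6,0,-1.3,0,0,0,0]'

```text
clock: 21.77
tcp_pos: [0.6614, -0.014, 0.2247]
orientation: [0.0, -0.03, 1.0, -0.0]
wrist_force: [1.9, -0.5, -1.2]
finger_gap: 0.0003
```

Run:
```python
from h import *
s=get_state();print(s["clock"],s["tcp_pos"],s["wrist_force"])
t=read_camera("top"); S=read_camera("side"); cv2.imwrite("pics/top12.png",t); cv2.imwrite("pics/side12.png",S)
for c in("top","side"):
    for r in silhouettes(c,"hood")[:2]: print(c,round(r["p"],2),r["box"])
L=np.array([(-142,86,95),(-142,-86,95),(-142,86,0),(-142,-86,0),(0,86,95),(0,-86,95),(0,86,0),(0,-86,0)])/1000
for th in(1.8,1.6,1.45,1.3):
    P=place(SH,R.from_euler("y",th).apply(L)+[.1,0,.1005])
    for c in("top","side"):
        q=proj(c,P); print(th,c,np.r_[q.min(0),np.ptp(q,axis=0)].round(0))
```

```text
21.7667 [ 0.6614285  -0.01400344  0.22468987] [ 1.90492746 -0.456341   -1.19260513]
top 0.73 [317.1, 104.2, 11.9, 50.4]
side 0.7 [305.5, 125.0, 74.7, 88.2]
side 0.29 [288.8, 180.1, 43.8, 39.4]
1.8 top [250.  92.  75.  69.]
1.8 side [309. 136.  82.  77.]
1.6 top [250.  98.  77.  62.]
1.6 side [309. 131.  77.  82.]
1.45 top [250. 105.  77.  56.]
1.45 side [307. 128.  74.  85.]
1.3 top [250. 113.  78.  48.]
1.3 side [300. 126.  77.  86.]
```

>>> send_rows --series '[1.5,0,-0.1,0,-0.5,0,0,3,0,0,0,-1.9,0,0,4.5,0,0.1,0,-3.3,0,0,6,0,0.5,0,-4.7,0,0,7.4,0,1,0,-6.1,0,0,8.8,0,1.6,0,-7.5,0,0,10.1,0,2.4,0,-8.9,0,0,11.3,0,3.3,0,-10.3,0,0,12.4,0,4.3,0,-11.7,0,0,13.4,0,5.5,0,-13.1,0,0]'

```text
clock: 22.8
tcp_pos: [0.5288, -0.0222, 0.1697]
orientation: [0.115, -0.03, 0.993, 0.003]
wrist_force: [2.3, -0.9, 0.2]
finger_gap: -0.0
```

Run:
```python
from h import *
s=get_state();print(s["clock"],s["tcp_pos"],s["wrist_force"])
t=read_camera("top"); S=read_camera("side"); cv2.imwrite("pics/top13.png",t); cv2.imwrite("pics/side13.png",S)
for r in silhouettes("side","hood")[:1]: print(round(r["p"],2),r["box"])
L=np.array([(-142,86,95),(-142,-86,95),(-142,86,0),(-142,-86,0),(0,86,95),(0,-86,95),(0,86,0),(0,-86,0)])/1000
for th in(.6,.5,.4,0):
    q=proj("side",place(SH,R.from_euler("y",th).apply(L)+[.1,0,.1005])); print(th,np.r_[q.min(0),np.ptp(q,axis=0)].round(0))
for th in(.45,.35,.25,.15,.05,0,-.03):
    phi=.3; print(th,end=" "); rel(*rep(Q(th,-.156,0,phi),phi))
```

```text
22.8 [ 0.52882002 -0.02215842  0.16973893] [ 2.28571407 -0.92394716  0.22160594]
0.69 [271.5, 146.0, 94.0, 68.6]
0.6 [275. 138.  94.  75.]
0.5 [272. 142.  95.  71.]
0.4 [270. 146.  94.  67.]
0 [267. 154.  87.  77.]
0.45 rel [0.06, 0.13, 0.34] [-0.0, -4.3, -0.2]
0.35 rel [1.3, 0.12, 1.46] [-0.0, -4.3, -0.2]
0.25 rel [2.43, 0.12, 2.72] [-0.0, -4.3, -0.2]
0.15 rel [3.41, 0.12, 4.09] [-0.0, -4.3, -0.2]
0.05 rel [4.25, 0.12, 5.56] [-0.0, -4.3, -0.2]
0 rel [4.61, 0.12, 6.33] [-0.0, -4.3, -0.2]
-0.03 rel [4.81, 0.12, 6.8] [-0.0, -4.3, -0.2]
```

>>> send_rows --series '[0.1,0.1,0.4,0,-2,0,0,0.7,0.1,0.9,0,-4.3,0,0,1.3,0.1,1.5,0,-4.3,0,0,1.9,0.1,2.1,0,-4.3,0,0,2.4,0.1,2.7,0,-4.3,0,0,2.9,0.1,3.4,0,-4.3,0,0,3.4,0.1,4.1,0,-4.3,0,0,3.8,0.1,4.8,0,-4.3,0,0,4.2,0.1,5.6,0,-4.3,0,0,4.2,0.1,5.6,0,-4.3,0,0]'

```text
clock: 23.78
tcp_pos: [0.4983, -0.0223, 0.1026]
orientation: [0.149, -0.03, 0.988, 0.005]
wrist_force: [-0.7, 0.3, -0.5]
finger_gap: 0.0
```

Run:
```python
from h import *
s=get_state();print(s["clock"],s["tcp_pos"],s["wrist_force"])
for th in(.05,0,-.02,-.04):
    phi=.3; print(th,end=" "); rel(*rep(Q(th,-.156,0,phi),phi))
```

```text
23.7833 [ 0.49834155 -0.0223177   0.10264493] [-0.65350069  0.28898463 -0.49063288]
0.05 rel [-0.01, 0.0, -0.21] [-0.0, -0.0, -0.2]
0 rel [0.41, 0.0, 0.53] [-0.0, -0.0, -0.2]
-0.02 rel [0.56, 0.0, 0.83] [-0.0, -0.0, -0.2]
-0.04 rel [0.71, 0.0, 1.13] [-0.0, -0.0, -0.2]
```

>>> send_rows --series '[0.2,0,0.2,0,0,0,0,0.4,0,0.5,0,0,0,0,0.4,0,0.6,0,0,0,0,0.4,0,0.6,0,0,0,0]'

```text
clock: 24.12
tcp_pos: [0.4983, -0.0229, 0.0982]
orientation: [0.151, -0.03, 0.988, 0.004]
wrist_force: [-0.3, 0.3, 0.8]
finger_gap: 0.0001
```

>>> send_rows --series '[0,0,0.2,0,0,0,0,0,0,0.3,0,0,0,0,0,0,0.3,0,0,0,0]'

```text
clock: 24.37
tcp_pos: [0.499, -0.0229, 0.0972]
orientation: [0.151, -0.03, 0.988, 0.004]
wrist_force: [-12.9, 0.7, 20.0]
finger_gap: -0.0002
```

>>> send_rows --series '[0.3,0,-0.5,0,0,0,0,1,0,-2,0,0,0,0,2,0,-4,0,0,0,0,4,0,-6,0,0,0,0,4,0,-6,0,0,0,0]'

```text
clock: 24.78
tcp_pos: [0.4413, -0.026, 0.1426]
orientation: [0.152, -0.03, 0.988, 0.004]
wrist_force: [0.4, 1.7, -0.5]
finger_gap: -0.0
```

Run:
```python
from h import *
s=get_state();print(s["clock"],s["tcp_pos"],s["wrist_force"])
ph=np.radians(39); f=lambda d:rep([-.0969-d*np.sin(ph),.076+d*np.cos(ph)],ph,-.055)
a=rel(*f(.04)); b=rel(*f(.004),base=a); print(b[0])
t=read_camera("top"); S=read_camera("side"); cv2.imwrite("pics/top14.png",t); cv2.imwrite("pics/side14.png",S)
for c in("side","top"):
    for l in("hood","hood_lip","start_top"):
        for r in silhouettes(c,l)[:2]:
            ys,xs=np.nonzero(r["pixels"]); print(c,l,round(r["p"],2),r["box"],xs.mean().round(1),ys.mean().round(1))
    print(proj(c,place(SH,[-.0969,-.055,.076])))
    L=np.array([(-142,86,95),(-142,-86,95),(-142,86,0),(-142,-86,0),(0,86,95),(0,-86,95),(0,86,0),(0,-86,0)])/1000
    for th in(0,.05):
        q=proj(c,place(SH,R.from_euler("y",th).apply(L)+[.1,0,.1005])); print(th,np.r_[q.min(0),np.ptp(q,axis=0)].round(1))
```

```text
24.7833 [ 0.44131182 -0.02604097  0.14260756] [ 0.39268001  1.70752929 -0.54211625]
rel [1.81, -5.47, 6.18] [-0.1, -21.6, -0.1]
rel [0.0, 0.0, 3.6] [0.0, 0.0, 0.0]
[ 0.46845745 -0.07925505  0.05035418]
side hood 0.86 [266.6, 154.8, 86.7, 77.6] 308.8 190.7
side hood_lip 0.76 [265.6, 154.2, 88.3, 80.3] 308.6 190.5
side start_top 0.57 [274.6, 235.9, 10.7, 12.5] 279.7 240.1
side start_top 0.46 [249.2, 117.4, 23.8, 46.8] 263.0 139.5
[[278.30438387 240.22355186]]
0 [266.6 153.9  87.1  77.5]
0.05 [267.3 153.5  87.8  75.5]
top hood 0.91 [253.4, 143.8, 78.4, 75.6] 292.4 180.3
top hood_lip 0.48 [431.4, 122.6, 40.1, 39.2] 450.2 143.0
[[317.20870713 229.76016105]]
0 [254.8 144.1  76.2  68.6]
0.05 [254.7 142.2  76.4  70. ]
```

>>> send_rows --series '[1.8,-2.5,0,0,-7,0,0,1.8,-5.5,0,0,-14,0,0,1.8,-5.5,2,0,-21.6,0,0,1.8,-5.5,4.5,0,-21.6,0,0,1.8,-5.5,6.2,0,-21.6,0,0,1.8,-5.5,6.2,0,-21.6,0,0]'

```text
clock: 25.68
tcp_pos: [0.4615, -0.0939, 0.098]
orientation: [0.319, -0.03, 0.947, 0.017]
wrist_force: [-0.2, 0.2, -0.5]
finger_gap: -0.0003
```

Run:
```python
from h import *
s=get_state();print(s["clock"],s["tcp_pos"],s["wrist_force"])
ph=np.radians(39); f=lambda d:rep([-.0969-d*np.sin(ph),.076+d*np.cos(ph)],ph,-.055)
b=rel(*f(.004)); rel(*f(-.006))
```

```text
25.6833 [ 0.46146523 -0.09393186  0.09796549] [-0.20561294  0.16810648 -0.47011649]
rel [2.26, 1.35, 4.29] [0.8, -1.7, -0.2]
rel [2.23, 1.34, 5.29] [0.8, -1.7, -0.2]
```

>>> send_rows --series '[0,0,0,0,0,0,0,0,0,0,0,0,0,0,0,0,0,0,0,0,0]'

```text
clock: 25.93
tcp_pos: [0.4603, -0.0915, 0.0986]
orientation: [0.319, -0.032, 0.947, 0.018]
wrist_force: [-0.6, -0.7, 0.4]
finger_gap: 0.0001
```

Run:
```python
from h import *
s=get_state();print(s["clock"],s["tcp_pos"],s["joint_pos"].round(3),s["wrist_force"])
ph=np.radians(39); f=lambda d:rep([-.0969-d*np.sin(ph),.076+d*np.cos(ph)],ph,-.055)
b=rel(*f(.004)); rel(*f(.03))
```

```text
25.9333 [ 0.46032868 -0.09149561  0.09863591] [-0.691 -0.252 -1.027  0.299  0.441 -0.645] [-0.63195361 -0.67978645  0.35157276]
rel [2.22, 1.1, 4.4] [0.9, -1.7, -0.1]
rel [2.3, 1.14, 1.8] [0.9, -1.7, -0.1]
```

```bash
cat >> h.py <<'E'
def btn(d,phi,h=.009,yh=-.055):
    n=np.array([-np.sin(np.radians(39)),np.cos(np.radians(39))]); a=np.array([np.cos(phi),np.sin(phi)])
    return rep(np.array([-.0969,.076])+d*n-h*a,phi,yh)
E
python3 - <<'E'
from h import *
s=get_state();print(s["tcp_pos"])
a=rel(*btn(.04,np.radians(18)))
rel(*btn(.005,np.radians(18)),base=a)
E
```

```text
[ 0.46032868 -0.09149561  0.09863591]
rel [4.51, 1.16, 0.3] [0.9, 19.3, 0.1]
rel [-1.25, -0.0, 3.27] [0.0, 0.0, 0.0]
```

>>> send_rows --series '[1.5,0.4,-1,0,6,0,0,3,0.8,-1,0,12,0,0,4.5,1.2,0,0.9,19.3,0,0,4.5,1.2,0.3,0.9,19.3,0,0,4.5,1.2,0.3,0.9,19.3,0,0,4.5,1.2,0.3,0.9,19.3,0,0]'

```text
clock: 26.43
tcp_pos: [0.4257, -0.0815, 0.069]
orientation: [0.157, -0.032, 0.987, 0.005]
wrist_force: [0.1, -1.3, 0.2]
finger_gap: 0.0002
```

Run:
```python
from h import *
s=get_state();print(s["clock"],s["tcp_pos"],s["joint_pos"].round(2),s["wrist_force"])
a=rel(*btn(.04,np.radians(18)));rel(*btn(.005,np.radians(18)));rel(*btn(-.006,np.radians(18)))
```

```text
26.4333 [ 0.42571852 -0.08148531  0.06902327] [-0.51 -0.11 -0.83  0.59  0.17 -0.55] [ 0.07011175 -1.2853787   0.24032167]
rel [0.02, -0.04, -0.02] [0.1, 0.1, 0.1]
rel [-1.23, -0.05, 3.25] [0.1, 0.1, 0.1]
rel [-1.62, -0.05, 4.28] [0.1, 0.1, 0.1]
```

>>> send_rows --series '[-0.5,0,1.2,0,0,0,0,-1,0,2.5,0,0,0,0,-1.2,0,3.2,0,0,0,0,-1.2,0,3.2,0,0,0,0]'

```text
clock: 26.77
tcp_pos: [0.4462, -0.081, 0.0417]
orientation: [0.156, -0.031, 0.987, 0.005]
wrist_force: [-0.4, -0.8, 0.1]
finger_gap: 0.0001
```

>>> send_rows --series '[-0.07,0,0.2,0,0,0,0,-0.15,0,0.4,0,0,0,0,-0.18,0,0.5,0,0,0,0,-0.18,0,0.5,0,0,0,0]'

```text
clock: 27.1
tcp_pos: [0.4506, -0.0812, 0.0387]
orientation: [0.157, -0.031, 0.987, 0.004]
wrist_force: [0.1, -0.3, 1.1]
finger_gap: -0.0001
```

>>> send_rows --series '[-0.07,0,0.2,0,0,0,0,-0.11,0,0.3,0,0,0,0,-0.11,0,0.3,0,0,0,0]'

```text
clock: 27.35
tcp_pos: [0.4528, -0.081, 0.036]
orientation: [0.157, -0.031, 0.987, 0.004]
wrist_force: [-3.1, -1.3, 3.6]
finger_gap: -0.0002
```

>>> send_rows --series '[-0.07,0,0.2,0,0,0,0,-0.11,0,0.3,0,0,0,0,-0.11,0,0.3,0,0,0,0]'

```text
clock: 27.6
tcp_pos: [0.4545, -0.0809, 0.0337]
orientation: [0.157, -0.031, 0.987, 0.004]
wrist_force: [-6.6, -1.7, 10.9]
finger_gap: 0.0003
```

>>> send_rows --series '[-0.05,0,0.15,0,0,0,0,-0.07,0,0.2,0,0,0,0,-0.07,0,0.2,0,0,0,0,-0.07,0,0.2,0,0,0,0]'

```text
clock: 27.93
tcp_pos: [0.4549, -0.081, 0.0331]
orientation: [0.156, -0.031, 0.987, 0.004]
wrist_force: [-20.2, -0.2, 31.6]
finger_gap: -0.0002
```

Run:
```python
from h import *
s=get_state();T=s["tcp_pos"];print(s["clock"],T,s["wrist_force"],s["ft_torque"])
n=Rs.apply([-np.sin(np.radians(39)),0,np.cos(np.radians(39))])
print("depth", (T-btn(0,np.radians(18))[0])@n)
S=read_camera("side"); cv2.imwrite("pics/side15.png",S)
```

```text
27.9333 [ 0.45493589 -0.08101558  0.03307917] [-20.18299991  -0.15311313  31.63832599] [0.09285304 2.15696662 0.0777414 ]
depth -0.006546005264650145
```

>>> send_rows --series '[0.1,0,-0.4,0,0,0,0,0.5,0,-1.5,0,0,0,0,1.2,0,-3.5,0,0,0,0,2,0,-6,0,0,0,0,2,-3,-9,0,0,0,0,2,-7,-11,0,0,0,0,2,-11,-11,0,0,0,0,2,-15,-11,0,0,0,0,2,-15,-11,0,0,0,0]'

```text
clock: 28.73
tcp_pos: [0.4145, -0.2421, 0.1318]
orientation: [0.158, -0.029, 0.987, 0.001]
wrist_force: [0.4, -1.1, 0.7]
finger_gap: -0.0001
```

Run:
```python
from h import *
s=get_state();print(s["clock"],s["tcp_pos"],s["wrist_force"])
t=read_camera("top"); S=read_camera("side"); cv2.imwrite("pics/top16.png",t); cv2.imwrite("pics/side16.png",S)
t0=cv2.imread("pics/top11.png"); S14=cv2.imread("pics/side14.png")
for n,x,im,im0 in(("top",t,0,cv2.imread("pics/top0.png")),("side",S,0,S14)):
    for y in(.055,-.055):
        u,v=proj(n,place(SH,[-.09,y if y<0 else .05,.068]))[0].round().astype(int); print(n,y,(u,v),x[v-2:v+3,u-3:u+4].mean((0,1)).round(),im0[v-2:v+3,u-3:u+4].mean((0,1)).round())
for c in("side","top"):
    for l in("hood","block","short_tube_a","tall_tube","spare_block"):
        for r in silhouettes(c,l)[:2]: print(c,l,round(r["p"],2),r["box"])
f=np.array([.5595,-.018,.114]); print(proj("side",f+[0,0,.074]),proj("top",f+[0,0,.074]))
```

```text
28.7333 [ 0.41450892 -0.24205781  0.13183827] [ 0.40671397 -1.05659855  0.66052722]
top 0.055 (np.int64(278), np.int64(231)) [71. 73. 59.] [68. 70. 57.]
top -0.055 (np.int64(317), np.int64(227)) [103. 102. 100.] [99. 98. 96.]
side 0.055 (np.int64(259), np.int64(220)) [46. 45. 41.] [75. 79. 65.]
side -0.055 (np.int64(281), np.int64(242)) [74. 74. 75.] [95. 95. 96.]
side hood 0.89 [285.8, 151.4, 67.7, 78.8]
side hood 0.65 [440.6, 277.9, 64.6, 69.9]
side short_tube_a 0.67 [353.6, 318.9, 7.0, 12.7]
side tall_tube 0.64 [257.5, 297.7, 23.2, 27.0]
side tall_tube 0.6 [339.2, 399.6, 44.1, 13.6]
side spare_block 0.78 [394.0, 247.8, 42.2, 40.9]
top hood 0.82 [251.9, 142.6, 79.8, 78.2]
top hood 0.62 [387.1, 281.6, 15.3, 24.3]
top short_tube_a 0.42 [420.3, 221.4, 9.5, 4.4]
top short_tube_a 0.38 [386.6, 218.1, 7.1, 7.3]
top tall_tube 0.74 [451.0, 233.8, 17.9, 26.3]
top tall_tube 0.62 [358.9, 254.8, 9.4, 24.7]
top spare_block 0.6 [362.7, 125.0, 35.5, 21.0]
[[305.13951939 177.5967301 ]] [[292.63256771 180.52724247]]
```

>>> send_rows --series '[0,-3,-3,0,0,0,0,0,-6,-6,0,0,0,0,0,-10,-9,0,0,0,0,0,-14,-12,0,0,0,0,0,-17,-14,0,0,0,0,0,-17,-14,0,0,0,0,0,-17,-14,0,0,0,0]'

```text
clock: 29.92
tcp_pos: [0.38, -0.4102, 0.2656]
orientation: [0.157, -0.03, 0.987, 0.002]
wrist_force: [-0.3, -0.6, -0.2]
finger_gap: 0.0002
```

Run:
```python
from h import *
s=get_state();print(s["clock"],s["tcp_pos"],s["wrist_force"])
t=read_camera("top"); S=read_camera("side"); cv2.imwrite("pics/top17.png",t); cv2.imwrite("pics/side17.png",S)
for c in("side","top"):
    for r in silhouettes(c,"hood")[:1]: print(c,round(r["p"],2),r["box"])
d=cv2.blur(cv2.absdiff(t,cv2.imread("pics/top0.png")).max(2),(3,3))>40
n,_,st,_=cv2.connectedComponentsWithStats(d.astype(np.uint8)); print("top change",[x.tolist() for x in st[1:] if x[4]>15])
d=cv2.blur(cv2.absdiff(S,cv2.imread("pics/side2.png")).max(2),(3,3))>40
n,_,st,_=cv2.connectedComponentsWithStats(d.astype(np.uint8)); print("side change",[x.tolist() for x in st[1:] if x[4]>15])
```

```text
29.9167 [ 0.38001866 -0.41021148  0.26559919] [-0.32316906 -0.56750654 -0.23020956]
side 0.72 [267.7, 161.0, 40.3, 69.0]
top 0.74 [254.0, 142.2, 79.0, 79.7]
top change [[295, 92, 26, 5, 66], [250, 97, 20, 12, 49], [270, 113, 34, 9, 190], [251, 116, 3, 10, 17], [251, 124, 81, 93, 1776], [270, 127, 49, 17, 131], [307, 135, 6, 8, 18], [166, 196, 47, 25, 849], [281, 214, 30, 6, 119], [405, 218, 8, 14, 58], [396, 231, 7, 5, 26], [475, 253, 85, 77, 3375], [314, 265, 174, 155, 8408], [271, 310, 77, 44, 1883], [176, 321, 87, 99, 3882], [415, 332, 145, 88, 4107], [554, 332, 6, 10, 46], [266, 369, 23, 23, 285], [286, 384, 18, 22, 199], [415, 388, 11, 16, 90], [255, 400, 6, 20, 52], [280, 402, 11, 11, 52], [224, 410, 23, 10, 134]]
side change [[0, 0, 59, 59, 2894], [64, 0, 90, 35, 2426], [212, 0, 19, 43, 419], [311, 11, 26, 31, 160], [0, 20, 12, 9, 77], [314, 21, 40, 85, 2660], [258, 29, 23, 8, 134], [80, 35, 17, 13, 116], [96, 35, 20, 8, 142], [74, 43, 83, 17, 547], [0, 47, 6, 6, 35], [214, 50, 108, 89, 3279], [237, 52, 6, 10, 53], [42, 57, 11, 3, 23], [0, 61, 5, 6, 26], [223, 65, 28, 11, 227], [151, 74, 14, 51, 393], [17, 97, 23, 21, 275], [315, 104, 17, 9, 58], [262, 119, 6, 7, 27], [27, 120, 145, 105, 7399], [266, 121, 127, 149, 7948], [307, 120, 6, 6, 24], [262, 127, 9, 17, 79], [324, 128, 39, 24, 343], [0, 138, 55, 44, 1830], [362, 149, 21, 10, 126], [372, 165, 18, 12, 142], [94, 172, 166, 92, 3919], [45, 207, 34, 15, 161], [0, 214, 28, 39, 540], [32, 217, 14, 12, 30], [47, 216, 35, 20, 154], [358, 219, 15, 17, 170], [47, 231, 40, 44, 1185], [29, 234, 5, 11, 19], [34, 234, 8, 13, 53], [103, 245, 217, 175, 12280], [0, 252, 23, 28, 302], [12, 274, 22, 23, 316], [334, 300, 8, 6, 38], [60, 303, 41, 44, 517], [343, 305, 6, 6, 29], [19, 309, 41, 43, 649], [334, 309, 9, 10, 58], [325, 326, 10, 10, 62]]
```

```bash
python3 -c "
from workcell import *
print(hand_in())"
```

```text
the job is handed in; nothing more can be done
None
```

I finished all four steps in the order asked and handed the job in at about 30 s on the robot's clock. No verdict was given.

- **Block:** It is on both pegs and sits flat. It bottomed out at the expected height with 7 N of upward force, and pictures showed a peg in each ear hole.
- **Tall tube:** It came from the middle rack hole and stands in well1. The picture showed the cap top within half a pixel of the fully-down position.
- **Hood:** It went shut against a hard stop with the lip at about 129 mm. The side and top outlines matched 0 rad to within about a pixel, apart from the lip. After the button press I rechecked the top view only, because the arm hid part of the side view.
- **Start button:** I pressed it about 6.5 mm from its nominal rest position, onto a hard stop at about 37 N, which is close to the 40 N limit. The 39° approach ran into a joint limit, so I held the tool 18° from vertical and moved along the button's axis. I took full travel from depth and force. The display showed no clear change that would confirm it.

**Checks that disagreed:**
- The reported TCP lies about 37 mm beyond the real fingertips along the tool axis. My first grasp closed above the block and touched its top with about 5 N. I corrected for this afterwards.
- The networks did not detect the tube through the shut hood, so it was last confirmed just before closing.

Comparing the first and last top pictures, only the hood, the block's old and new places, the emptied rack hole and the arm had changed. The short tubes and the other items in view look unmoved.

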